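Angle the rail past the post into its parking bay

TASK

Put the loose aluminium rail away in its parking bay on the bench by pushing it with the fingertips: it does not fit straight between the post and the long side wall, so push one end in past the post at a slant, then swing the other end in after it, until the rail lies against the bay's back wall along its whole length. Keep the rail flat on the bench (never lift it), do not disturb the other things standing around, and finish with the hand clear.

Things in the scene. Friction and masses are not known exactly. Their poses are not given: they have to be found in the camera images.
- bay: Fixed three-sided bay of grey bars 12 mm thick, 30 mm high, flat black floor level with the bench, open to its -x. Origin: bench level, middle of the back wall's inner face (x = 0, y = -112.5 to 112.5 mm); x points into the back wall, y along it, z up. Place and yaw vary. The post is fixed at x = -145, y = 92.5 mm.
- long_wall (a point): Bench-level outer tip of the bay's long side wall, on its inner face: x = -240, y = -112.5 mm in the bay's frame; this wall runs straight from the back wall to here. The opening between it and the post is 194 mm, less than the rail's length.
- short_wall (a point): Bench-level outer tip of the bay's short side wall, on its inner face: x = -120, y = 112.5 mm in the bay's frame. The gap between it and the post is too narrow for the rail.
- post (a point): Foot, at bench level, of the fixed round dark steel post, 22 mm in diameter and 45 mm high, standing in front of the bay.
- rail: Loose straight aluminium bar, 25 x 25 mm section, 200 mm long, 0.15 to 0.31 kg, lying on the bench in front of the post. Origin: centre of its underside; x along its length (ends at +100 and -100 mm), z up. Starts within 0.2 rad of parallel to the back wall, its +x end out beyond the post, its -x end towards the long side wall. Slides with friction.
- rail_end_a (a point): Centre of the rail's +x end face, 12.5 mm above its underside.
- rail_end_b (a point): Centre of the rail's -x end face, 12.5 mm above its underside.
- pot: Bystander: clear specimen jar with white cap, 42 mm in diameter, 50 mm high, standing loose. Origin: centre of its underside.
- dish: Bystander: flat clear closed dish, 60 mm in diameter, 16 mm high, lying loose. Origin: centre of its underside.
- block: Bystander: black slide-holder block 50 x 35 x 30 mm, loose. Origin: centre of its underside.
Mind the look-alikes: they are no part of the job. There is more than one size of the rail; the job needs the middle-sized.

How it is judged:
On the way:
1. one end of the rail is inside the bay (at most 80 mm from the back wall's plane) while the rail lies at a slant of more than 0.3 rad to the back wall (((x of rail_end_a in the frame of bay above -0.08 m and y of rail_end_a in the frame of bay between -0.118 and 0.118 m) or (x of rail_end_b in the frame of bay above -0.08 m and y of rail_end_b in the frame of bay between -0.118 and 0.118 m)) and angle between the x axis of rail and the y axis of bay, either way round above 0.3 rad), for 0.1 s.
At the end, for the whole second after the job is handed in: The rail lies flat and still inside the bay, its middle within 6 mm of touching the back wall and parallel to it within 0.05 rad (3 degrees), between the two side walls (x of rail in the frame of bay between -0.0185 and 0 m and y of rail in the frame of bay between -0.02 and 0.02 m and angle between the x axis of rail and the y axis of bay, either way round below 0.05 rad and height (world z) of rail below 0.004 m and angle between rail's own z axis and vertical below 0.05 rad and linear speed of rail below 0.01 m/s).
It fails at once if the rail is lifted or carried: more than 10 mm off the bench (height (world z) of rail above 0.01 m).
It fails at once if the rail is tipped by more than 0.2 rad (angle between rail's own z axis and vertical above 0.2 rad).
It fails at once if the pot is moved by more than 15 mm (distance of pot from where it was at the start of the episode above 0.015 m).
It fails at once if the dish is moved by more than 15 mm (distance of dish from where it was at the start of the episode above 0.015 m).
It fails at once if the block is moved by more than 15 mm (distance of block from where it was at the start of the episode above 0.015 m).
It also fails if it takes over 61 s, if anything falls off the work surface, if the arm or the gripper's body presses on something with over 40 N, if the wrist force passes 120 N, or if a joint passes its speed limit or range.

ROBOT

A 7-joint arm with a two-finger parallel gripper is mounted at the origin on the work surface. World frame = base frame: x ahead of the robot, y to its left, z up, the work surface at z = 0. Lengths are in m, angles in rad, forces in N, time in s.
With the tool pointing down it reaches from about 0.4 to 0.875 m from the base axis. Payload 19.3 kg.
Tool frame: the origin (TCP) lies at the very end of the fingers, on their centre line; the grasp point (between the pads) lies 19 mm behind it (bot.pinch_z is the distance from the TCP to the grasp point, in m); y points along the fingers, x is the direction in which the jaws open and shut, and the axes are right-handed (so a half turn about y gives the same grasp; the last joint's range is limited). The gripper opens to 85 mm and grips with 20 to 120 N. Pads are 22 mm wide; open, the fingers measure 114 mm over their backs; the gripper's body (76 mm by 85 mm) begins 54 mm behind the grasp point. The pads swing forward as they close: fully open they stand 13 mm farther back than shut.
Start: joints at [1.15, 0.521, -0.036, 1.599, 0.021, 1.021, -0.113], TCP at [0.215, -0.587, 0.231] pointing down, gripper open.
Joint ranges: [-2.91, 2.91], [-0.3, 2.13], [-1.5, 1.42], [0.17, 2.43], [-1.26, 4.41], [0.16, 1.93], [-2.52, 2.52]. Speed limits (rad/s): [1.89, 1.89, 2.39, 2.39, 3.01, 3.01, 3.01].

INTERFACE

Orientations are given as [roll, pitch, yaw] about the fixed x, y, z axes, in that order (R = Rz(yaw) Ry(pitch) Rx(roll)).
In Python, from workcell import bot gives the robot as it stands. The module is installed in compiled form; this text tells all that it offers.
- The arm moves only by the tool arm_command, never from a script. Its argument "moves" is a list of rows, each an object of numbers: "rx", "ry", "rz": the turn, a rotation vector about the tool's x, y, z in rad; "x", "y", "z": the shift along the tool's x, y, z in cm; "gripper": the opening, from -1 (shut) to 1 (fully open). In form: [{"rx": .., "ry": .., "rz": .., "x": .., "y": .., "z": .., "gripper": ..}, ...]. A call has 1 to 5 rows; each row is the pose to reach, as a shift and turn from the pose commanded when the call began, along the tool's axes at that moment; what a row does not reach only later rows make up. A row lasts 1/12 s, in which the tool goes at most 41.7 mm and 7.16 degrees, less where a joint would pass 70% of its speed; a pose out of reach is approached as far as the arm can. A call with a gripper value outside its range is refused whole. The fingers move at their own pace and stop on an object; "squeeze" is the grip in N (left out, the last holds). Time passes only in rows, so rows that repeat a pose let the fingers close. It gives the time, the measured TCP pose, the force and the opening at its end, in the units of the state.
- bot.observe(): the state, without advancing time (a new reading comes with each control period).
- bot.grab_frame(name): name is "scene" or "top"; returns (picture, depth): 420x560x3 uint8, red, green, blue; 420x560 float32, m along the optical axis (not along the pixel's ray), 0 where there is no reading.
- bot.camera_model(name): a dict with "vfov" (degrees; the focal length in pixels is half the picture's height over the tangent of half this angle, whatever the lens; pixels are square), "cx", "cy" (the principal point, pixels), "dist_coeffs" ([k1, k2, p1, p2, k3] as OpenCV has them; the pictures are not rectified), "extrinsics" (4x4, takes a point from camera to world coordinates). Camera axes: x right, y down, z forward; pixel columns grow to the right and rows downward; lengths in m; the calibration is good to about 2 mm. A picture is of the moment at which its call begins. camera_model takes no time and is no camera call.
- bot.job_done(): hands the job in, once; it reports no verdict.
Trained networks look in the newest picture that a camera, given by its name, has taken for a name from the list of things; names that differ only in an ending like _2 or _b are one class to them, and where a whole thing is asked for, a point or a joint stands for the part that bears it (a point fixed in the world has none). Each returns a list of dicts, best first, with "p" (0 to 1); they miss things now and then, are a little off and sometimes report something else, mostly with a low value. They report only what shows in the picture. A call takes as long as a camera call. They do not tell look-alikes from the thing itself.
- bot.spot_in(name, camera): "box" ([left, top, right, bottom] in pixels, round what is visible of it).
- bot.masks_of(name, camera): "mask" (420x560 bool, what is visible of it) and "box" ([left, top, right, bottom] in pixels, round what is visible of it).
The state is a dict: "clock": time; "qpos": joint angles; "qd": joint speeds; "joint_efforts": joint torques, N m; "position": TCP position; "tool_rot": TCP orientation; "force": force on the tool from outside, world axes, zero at the start; "moment": the same for the moment, N m; "grip_width": finger opening in m.
Only numpy, scipy, OpenCV 4.12 (cv2) and the standard library are available. Lean on these libraries where they do the work, as an engineer would, in place of code of your own. Each camera call takes 0.05 s, during which the arm holds its last target.

## Working session

There is one attempt and no reset: what is moved stays moved. The work goes in short steps, Python scripts to look and compute and a tool call to move; the robot and the scene stay as the last step left them, time stands still between calls to the robot, and variables do not carry over. Pictures are saved under pics/ and viewed, and the job is handed in when it is done.

Besides the shell and the picture viewer there is one more tool, called by a JSON object that holds its "fn" and its "kwargs", one argument or row to a line. arm_command: Moves the arm, as the interface text tells. Its arguments: {"type":"object","properties":{"moves":{"type":"array"},"squeeze":{"type":"number"}},"required":["moves"]}

```bash
mkdir -p pics; ls; python3 - <<'E'
from workcell import bot
import cv2,numpy as np
s=bot.observe();print({k:np.round(v,3) for k,v in s.items()})
for n in ("scene","top"):
    im,d=bot.grab_frame(n); cv2.imwrite(f"pics/{n}0.png",im[:,:,::-1]); np.save(f"{n}_d.npy",d)
    print(n,bot.camera_model(n))
E
```

```text
pics
{'clock': np.float64(0.0), 'qpos': array([ 1.15 ,  0.522, -0.036,  1.6  ,  0.021,  1.021, -0.113]), 'qd': array([ 0.   ,  0.   ,  0.001, -0.002,  0.001,  0.001, -0.001]), 'joint_efforts': array([ 3.0000e-03, -9.2710e+01,  1.9810e+00, -3.6993e+01,  1.8000e-02,
        8.0000e-03,  0.0000e+00]), 'position': array([ 0.215, -0.587,  0.231]), 'tool_rot': array([-1.571e+00,  1.000e-03, -1.220e+00]), 'force': array([-0.476, -0.884, -0.386]), 'moment': array([-0.009, -0.005,  0.002]), 'grip_width': np.float64(0.086)}
scene {'vfov': 50.01936676168264, 'cx': 275.1508147079524, 'cy': 209.37876117779825, 'dist_coeffs': array([-0.12194632,  0.        ,  0.        ,  0.        ,  0.        ]), 'extrinsics': array([[ 0.21511793,  0.80646915, -0.55075565,  1.06040703],
       [ 0.9765738 , -0.17459301,  0.12578111, -0.02966075],
       [ 0.0052805 , -0.56491131, -0.82513473,  0.867447  ],
       [ 0.        ,  0.        ,  0.        ,  1.        ]])}
top {'vfov': 50.92507861956544, 'cx': 276.4451429883349, 'cy': 221.9490457373917, 'dist_coeffs': array([-0.12804992,  0.        ,  0.        ,  0.        ,  0.        ]), 'extrinsics': array([[-0.01081718, -0.99393604,  0.10942637,  0.40848988],
       [-0.99963189,  0.01347187,  0.02354992,  0.06938044],
       [-0.02488129, -0.10913135, -0.99371589,  0.98823734],
       [ 0.        ,  0.        ,  0.        ,  1.        ]])}
```

View pics/scene0.png

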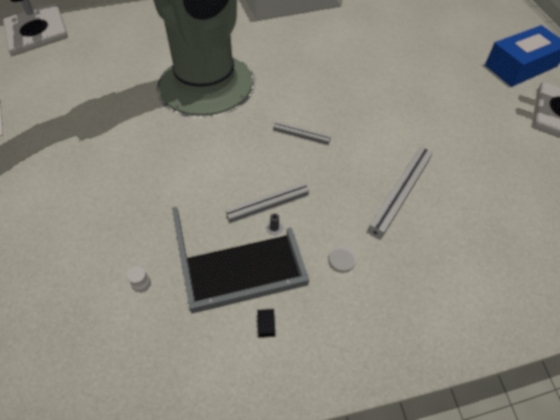

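View pics/top0.png

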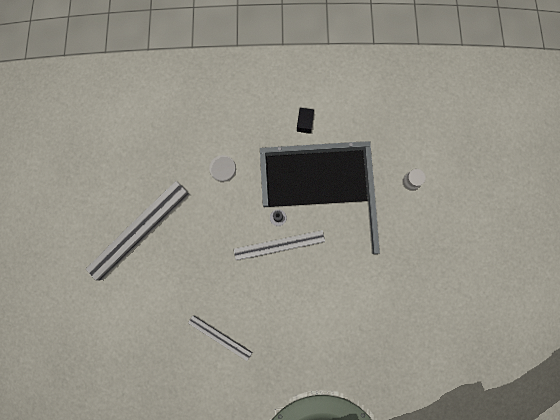

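The top view shows the bay: back wall at row ~147, long wall on the right ending at (376,252), post at (278,216). The middle-sized rail runs from (235,253) to (324,237). The larger and smaller bars are look-alikes. Next I measure.

```bash
cat > h.py <<'E'
from workcell import bot
import cv2,numpy as np
def K(n):
    m=bot.camera_model(n); f=210/np.tan(np.radians(m['vfov'])/2)
    return np.array([[f,0,m['cx']],[0,f,m['cy']],[0,0,1]]),m['dist_coeffs'],m['extrinsics']
def px2w(n,p,z):
    k,d,E=K(n); u=cv2.undistortPoints(np.array(p,float).reshape(-1,1,2),k,d).reshape(-1,2)
    r=np.c_[u,np.ones(len(u))]@E[:3,:3].T; o=E[:3,3]
    z=np.broadcast_to(z,len(u)); return o+r*((z-o[2])/r[:,2])[:,None]
def w2px(n,P):
    k,d,E=K(n); R=E[:3,:3].T; t=-R@E[:3,3]
    return cv2.projectPoints(np.array(P,float).reshape(-1,1,3),cv2.Rodrigues(R)[0],t,k,d)[0].reshape(-1,2)
def big(im,c,w,name,s=5):
    x,y=c; cr=im[y-w*3//4:y+w*3//4,x-w:x+w,::-1]
    cv2.imwrite(name,cv2.resize(cr,None,fx=s,fy=s,interpolation=cv2.INTER_CUBIC))
E
python3 - <<'E'
from h import *
im,d=bot.grab_frame("top"); bot_im=im
for n,z in (("bay",.03),("rail",.025),("post",.045),("pot",.05),("dish",.016),("block",.03)):
    for r in bot.masks_of(n,"top")[:4]:
        m=r['mask'].astype(np.uint8); c=max(cv2.findContours(m,0,2)[0],key=cv2.contourArea)
        b=cv2.boxPoints(cv2.minAreaRect(c)); ctr=cv2.minAreaRect(c)[0]
        print(n,round(r['p'],2),np.round(b).tolist(),'w',np.round(px2w("top",b,z)[:,:2],4).tolist(),np.round(px2w("top",[ctr],z)[0,:2],4))
big(im,(300,200),80,"pics/t1.png")
E
```

```text
bay 0.71 [[259.0, 147.0], [372.0, 139.0], [379.0, 253.0], [266.0, 260.0]] w [[0.6842, 0.1303], [0.6973, -0.1245], [0.4434, -0.1306], [0.4312, 0.1162]] [ 0.5618 -0.0017]
rail 0.84 [[233.0, 248.0], [322.0, 229.0], [324.0, 241.0], [235.0, 260.0]] w [[0.4582, 0.1882], [0.4974, -0.0074], [0.4716, -0.0123], [0.4325, 0.1828]] [0.465  0.0878]
rail 0.78 [[187.0, 322.0], [194.0, 313.0], [252.0, 352.0], [246.0, 361.0]] w [[0.297, 0.2887], [0.3176, 0.2747], [0.2333, 0.1472], [0.213, 0.161]] [0.2652 0.2174]
rail 0.65 [[85.0, 268.0], [176.0, 179.0], [190.0, 194.0], [99.0, 283.0]] w [[0.4164, 0.526], [0.614, 0.3182], [0.5796, 0.2848], [0.3834, 0.491]] [0.4984 0.4039]
post 0.98 [[259.0, 148.0], [372.0, 140.0], [379.0, 253.0], [266.0, 260.0]] w [[0.6777, 0.1281], [0.6906, -0.1204], [0.4429, -0.1266], [0.4309, 0.1143]] [ 0.5584 -0.0007]
pot 0.63 [[399.0, 180.0], [417.0, 165.0], [428.0, 178.0], [409.0, 193.0]] w [[0.5991, -0.176], [0.6325, -0.2182], [0.6049, -0.2395], [0.5717, -0.1973]] [ 0.602  -0.2076]
dish 0.98 [[209.0, 155.0], [235.0, 155.0], [235.0, 181.0], [209.0, 181.0]] w [[0.6711, 0.2445], [0.6698, 0.1849], [0.6096, 0.1848], [0.6107, 0.2438]] [0.6401 0.2144]
```

View pics/t1.png

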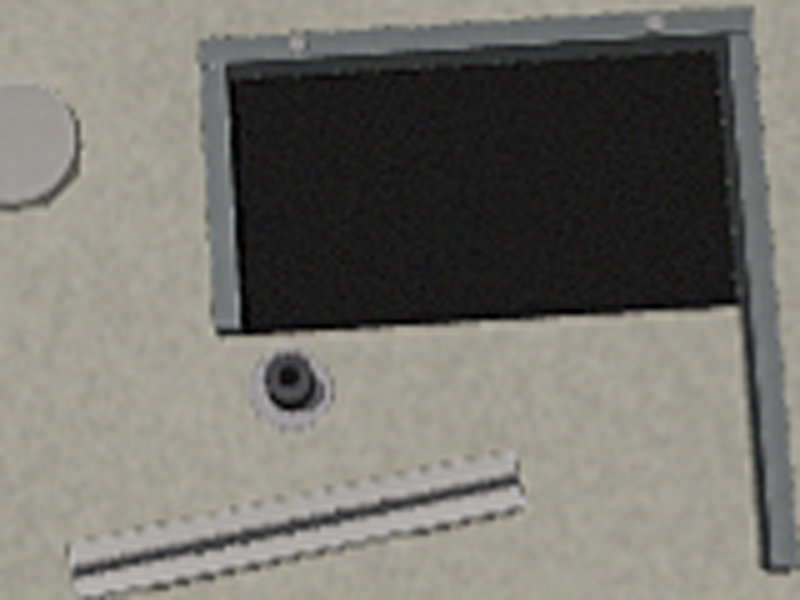

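```bash
python3 - <<'E'
from h import *
from scipy.optimize import least_squares
o=np.array([220,140])
c=np.array([(202,42),(752,10),(727,33),(228,63),(765,568),(798,567),(240,330),(291,389)])/5+o-0.4
b=np.array([(12,124.5,30),(12,-124.5,30),(0,-112.5,30),(0,112.5,30),(-240,-112.5,30),(-240,-124.5,30),(-120,112.5,30),(-145,92.5,0)])/1e3
def P(q,b):
    s,k=np.sin(q[2]),np.cos(q[2]); return np.c_[q[0]+k*b[:,0]-s*b[:,1],q[1]+s*b[:,0]+k*b[:,1],b[:,2]]
r=least_squares(lambda q:(w2px("top",P(q,b))-c).ravel(),[.67,0,0]); print(r.x.round(4)); print(r.fun.reshape(-1,2).round(2))
np.save("bay.npy",r.x)
q=r.x
def tobay(w): 
    s,k=np.sin(q[2]),np.cos(q[2]); d=np.array(w)[:,:2]-q[:2]; return np.c_[k*d[:,0]+s*d[:,1],-s*d[:,0]+k*d[:,1]]
rail=px2w("top",np.array([(70,545),(78,600),(515,452),(523,508)])/5+o-.4,.025);print(rail.round(4),tobay(rail).round(4))
w=px2w("top",[(306,118)],.03);print('block',w, tobay(w)); print('dish,pot',tobay([(.640,.2144),(.602,-.2076)]))
print('post',P(q,b)[-1])
# check w/ scene
im,_=bot.grab_frame("scene")
p=np.r_[P(q,b),rail];v=im[:,:,::-1].copy()
v=cv2.resize(v[140:360,120:400],None,fx=2.8,fy=2.7)
for x,y in (w2px("scene",p)-[120,140])*[2.8,2.7]: cv2.circle(v,(int(x),int(y)),3,(0,0,255),1)
cv2.imwrite("pics/s1.png",v)
E
```

```text
[0.6762 0.0041 0.0436]
[[-0.84 -0.74]
 [ 0.01 -0.52]
 [ 0.17  0.31]
 [-0.42 -0.08]
 [ 1.24  0.69]
 [ 0.1   0.56]
 [-0.05 -0.45]
 [-0.23  0.13]]
[[ 0.4571  0.1868  0.025 ]
 [ 0.4329  0.1833  0.025 ]
 [ 0.4954 -0.0087  0.025 ]
 [ 0.4708 -0.0117  0.025 ]] [[-0.211   0.1921]
 [-0.2352  0.1897]
 [-0.1812 -0.0049]
 [-0.2059 -0.0068]]
block [[0.74930853 0.0227585  0.03      ]] [[0.07384426 0.01547564]]
dish,pot [[-0.02699965  0.21170338]
 [-0.08337364 -0.20823706]]
post [0.52731236 0.09016223 0.        ]
```

View pics/s1.png

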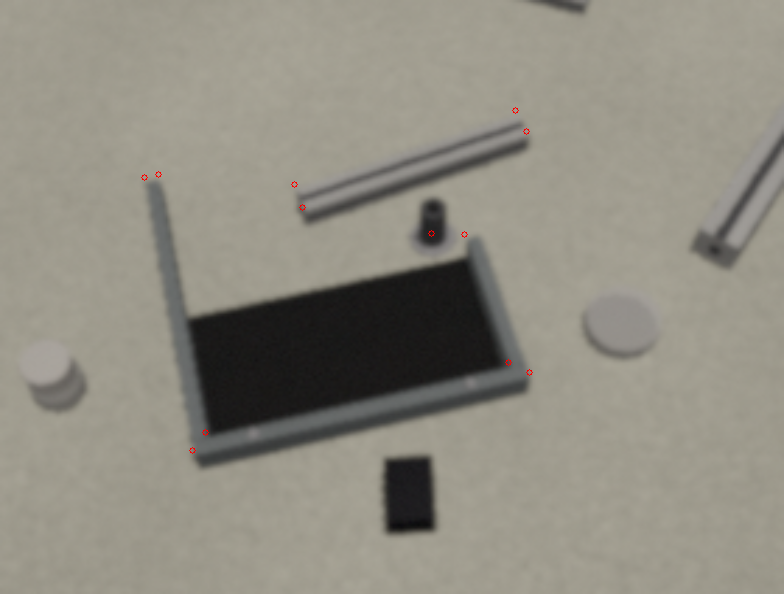

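The bay pose fits to within about 1 px, and the scene view agrees to about 3 mm. In the bay frame the rail centre is at about (-208, 92) mm, slanted 0.15 rad, with end b nearer the bay.

My plan, with fingers shut:
1. Push end a lengthwise towards -y.
2. Push end b into the bay.
3. Swing end a in after it.
4. Press the rail flush against the back wall.

```bash
cat >> h.py <<'E'
from scipy.spatial.transform import Rotation as Ro
q=np.load("bay.npy")
def b2w(p): s,k=np.sin(q[2]),np.cos(q[2]); return np.array([q[0]+k*p[0]-s*p[1],q[1]+s*p[0]+k*p[1]])
def w2b(w): s,k=np.sin(q[2]),np.cos(q[2]); d=np.array(w)[:2]-q[:2]; return np.array([k*d[0]+s*d[1],-s*d[0]+k*d[1]])
def go(x,y,z,ang=None):
    """bay mm target; ang: angle of tool x from -bay y (ccw+)"""
    s=bot.observe(); R=Ro.from_euler('xyz',s['tool_rot'])
    w=np.r_[b2w((x/1e3,y/1e3)),z/1e3]
    d=R.inv().apply(w-s['position'])*100
    out=dict(zip("xyz",d.round(2).tolist()))
    if ang is not None:
        yaw=q[2]-np.pi/2+ang; T=Ro.from_euler('xyz',[-np.pi/2,0,yaw])
        out.update(zip(("rx","ry","rz"),(R.inv()*T).as_rotvec().round(3).tolist()))
    print("go",(x,y,z,ang),out); return out
def st():
    s=bot.observe(); print("t %.2f"%s['clock'],"bay",(w2b(s['position'])*1e3).round(1),"z %.1f"%(s['position'][2]*1e3),"yaw",s['tool_rot'].round(3),"F",s['force'].round(1),"w %.3f"%s['grip_width'])
def look(name,crop=True):
    im,d=bot.grab_frame("top"); m=None
    if crop: big(im,(300,200),80,name)
    best=None
    for r in bot.masks_of("rail","top"):
        c=max(cv2.findContours(r['mask'].astype(np.uint8),0,2)[0],key=cv2.contourArea)
        b=px2w("top",cv2.boxPoints(cv2.minAreaRect(c)),.025); bb=np.array([w2b(v) for v in b])*1e3
        e=[bb[1]-bb[0],bb[2]-bb[1]]; L=[np.linalg.norm(v) for v in e]; l=e[int(L[1]>L[0])]; l=l*np.sign(l[1]); l/=np.linalg.norm(l); c=bb.mean(0)
        print("rail p%.2f"%r['p'],"c",c.round(0),"size",np.round(sorted(L)),"ang %.2f"%np.arctan2(-l[0],l[1]),"a",(c+100*l).round(0),"b",(c-100*l).round(0))
E
python3 - <<'E'
from h import *
st(); s=bot.observe()
R=Ro.from_euler('xyz',s['tool_rot'])
print(R.inv().apply(np.array([.45,-.25,.2])-s['position'])*100)
go(-231,250,130,.15)
E
```

```text
t 0.50 bay [-486.8 -570.3] z 231.3 yaw [-1.571  0.    -1.22 ] F [ 0.4  0.1 -0.4] w 0.085
[-23.55602508   3.12919848  33.66898999]
go (-231, 250, 130, 0.15) {'x': -70.46, 'y': 10.13, 'z': 49.18, 'rx': 0.0, 'ry': 0.157, 'rz': -0.0}
```

{"fn": "arm_command", "kwargs": {
  "moves": [
    {"x": -4, "z": 5, "gripper": -1},
    {"x": -8, "z": 11, "gripper": -1},
    {"x": -13, "z": 17, "ry": 0.05, "gripper": -1},
    {"x": -18, "z": 24, "ry": 0.1, "gripper": -1},
    {"x": -24, "z": 32, "ry": 0.157, "gripper": -1}
  ]
}}

```text
invalid input at $.moves[0]: expected keys rx, ry, rz, x, y, z, gripper
```

```bash
python3 -c "
from h import *
st();go(-231,250,130,.15)"
```

```text
t 0.50 bay [-486.8 -570.3] z 231.3 yaw [-1.571  0.    -1.22 ] F [ 0.4  0.1 -0.4] w 0.085
go (-231, 250, 130, 0.15) {'x': -70.46, 'y': 10.13, 'z': 49.18, 'rx': 0.0, 'ry': 0.157, 'rz': -0.0}
```

{"fn": "arm_command", "kwargs": {
  "moves": [
    {"rx": 0, "ry": 0, "rz": 0, "x": -4, "y": 0, "z": 5, "gripper": -1},
    {"rx": 0, "ry": 0, "rz": 0, "x": -8, "y": 0, "z": 11, "gripper": -1},
    {"rx": 0, "ry": 0.05, "rz": 0, "x": -13, "y": 0, "z": 17, "gripper": -1},
    {"rx": 0, "ry": 0.1, "rz": 0, "x": -18, "y": 0, "z": 24, "gripper": -1},
    {"rx": 0, "ry": 0.157, "rz": 0, "x": -24, "y": 0, "z": 32, "gripper": -1}
  ]
}}

```text
clock: 0.92
position: [0.3286, -0.4104, 0.2314]
tool_rot: [-1.571, -0.0, -1.38]
force: [1.6, -0.8, -0.2]
grip_width: 0.0257
```

```bash
python3 -c "
from h import *
st();go(-231,250,130,.15)"
```

```text
t 0.92 bay [-365.4 -398.9] z 231.4 yaw [-1.571 -0.    -1.38 ] F [ 1.6 -0.8 -0.2] w 0.026
go (-231, 250, 130, 0.15) {'x': -62.22, 'y': 10.13, 'z': 22.82, 'rx': -0.0, 'ry': -0.003, 'rz': 0.0}
```

{"fn": "arm_command", "kwargs": {
  "moves": [
    {"rx": 0, "ry": 0, "rz": 0, "x": -6, "y": 0, "z": 6, "gripper": -1},
    {"rx": 0, "ry": 0, "rz": 0, "x": -12, "y": 0, "z": 12, "gripper": -1},
    {"rx": 0, "ry": 0, "rz": 0, "x": -18, "y": 0, "z": 15, "gripper": -1},
    {"rx": 0, "ry": 0, "rz": 0, "x": -24, "y": 0, "z": 18, "gripper": -1},
    {"rx": 0, "ry": 0, "rz": 0, "x": -30, "y": 0, "z": 20, "gripper": -1}
  ]
}}

```text
clock: 1.33
position: [0.4214, -0.2252, 0.2315]
tool_rot: [-1.57, -0.0, -1.377]
force: [1.0, -0.7, -0.4]
grip_width: -0.0001
```

```bash
python3 -c "
from h import *
st();go(-231,250,130,.15)"
```

```text
t 1.33 bay [-264.5 -217.9] z 231.5 yaw [-1.57  -0.    -1.377] F [ 1.  -0.7 -0.4] w -0.000
go (-231, 250, 130, 0.15) {'x': -45.77, 'y': 10.14, 'z': 10.31, 'rx': -0.001, 'ry': 0.0, 'rz': 0.0}
```

{"fn": "arm_command", "kwargs": {
  "moves": [
    {"rx": 0, "ry": 0, "rz": 0, "x": -45.8, "y": 10.1, "z": 10.3, "gripper": -1},
    {"rx": 0, "ry": 0, "rz": 0, "x": -45.8, "y": 10.1, "z": 10.3, "gripper": -1},
    {"rx": 0, "ry": 0, "rz": 0, "x": -45.8, "y": 10.1, "z": 10.3, "gripper": -1},
    {"rx": 0, "ry": 0, "rz": 0, "x": -45.8, "y": 10.1, "z": 10.3, "gripper": -1},
    {"rx": 0, "ry": 0, "rz": 0, "x": -45.8, "y": 10.1, "z": 10.3, "gripper": -1}
  ]
}}

```text
clock: 1.75
position: [0.4259, -0.0216, 0.1874]
tool_rot: [-1.57, -0.0, -1.377]
force: [1.8, 0.3, 0.2]
grip_width: 0.0002
```

```bash
python3 -c "
from h import *
st();go(-231,250,130,.15)"
```

```text
t 1.75 bay [-251.2  -14.8] z 187.4 yaw [-1.57  -0.    -1.377] F [1.8 0.3 0.2] w 0.000
go (-231, 250, 130, 0.15) {'x': -25.88, 'y': 5.74, 'z': 5.94, 'rx': -0.001, 'ry': -0.0, 'rz': 0.0}
```

{"fn": "arm_command", "kwargs": {
  "moves": [
    {"rx": 0, "ry": 0, "rz": 0, "x": -25.9, "y": 5.7, "z": 5.9, "gripper": -1},
    {"rx": 0, "ry": 0, "rz": 0, "x": -25.9, "y": 5.7, "z": 5.9, "gripper": -1},
    {"rx": 0, "ry": 0, "rz": 0, "x": -25.9, "y": 5.7, "z": 5.9, "gripper": -1},
    {"rx": 0, "ry": 0, "rz": 0, "x": -25.9, "y": 5.7, "z": 5.9, "gripper": -1},
    {"rx": 0, "ry": 0, "rz": 0, "x": -25.9, "y": 5.7, "z": 5.9, "gripper": -1}
  ]
}}

```text
clock: 2.17
position: [0.4321, 0.1822, 0.1435]
tool_rot: [-1.57, 0.0, -1.377]
force: [1.9, -0.7, 1.0]
grip_width: 0.0002
```

```bash
python3 -c "
from h import *
st();go(-228,230,130,.15);go(-228,230,9,.15)"
```

```text
t 2.17 bay [-236.1  188.6] z 143.5 yaw [-1.57   0.    -1.377] F [ 1.9 -0.7  1. ] w 0.000
go (-228, 230, 130, 0.15) {'x': -3.97, 'y': 1.35, 'z': 1.42, 'rx': -0.001, 'ry': -0.0, 'rz': -0.0}
go (-228, 230, 9, 0.15) {'x': -3.97, 'y': 13.45, 'z': 1.41, 'rx': -0.001, 'ry': -0.0, 'rz': -0.0}
```

{"fn": "arm_command", "kwargs": {
  "moves": [
    {"rx": 0, "ry": 0, "rz": 0, "x": -4, "y": 1.3, "z": 1.4, "gripper": -1},
    {"rx": 0, "ry": 0, "rz": 0, "x": -4, "y": 5, "z": 1.4, "gripper": -1},
    {"rx": 0, "ry": 0, "rz": 0, "x": -4, "y": 9, "z": 1.4, "gripper": -1},
    {"rx": 0, "ry": 0, "rz": 0, "x": -4, "y": 12, "z": 1.4, "gripper": -1},
    {"rx": 0, "ry": 0, "rz": 0, "x": -4, "y": 13.4, "z": 1.4, "gripper": -1}
  ]
}}

```text
clock: 2.58
position: [0.4368, 0.2217, 0.0064]
tool_rot: [-1.574, -0.001, -1.376]
force: [-1.4, -0.5, -0.5]
grip_width: -0.0
```

```bash
python3 -c "
from h import *
st();go(-228,230,9,.15);look('pics/t2.png')"
```

```text
t 2.58 bay [-229.7  227.8] z 6.4 yaw [-1.574e+00 -1.000e-03 -1.376e+00] F [-1.4 -0.5 -0.5] w -0.000
go (-228, 230, 9, 0.15) {'x': -0.19, 'y': -0.26, 'z': 0.2, 'rx': 0.003, 'ry': 0.001, 'rz': 0.001}
rail p0.84 c [-160.  409.] size [ 49. 289.] ang 0.72 a [-226.  485.] b [-95. 334.]
rail p0.62 c [-205.   83.] size [ 31. 181.] ang 0.14 a [-219.  182.] b [-191.  -16.]
```

View pics/t2.png

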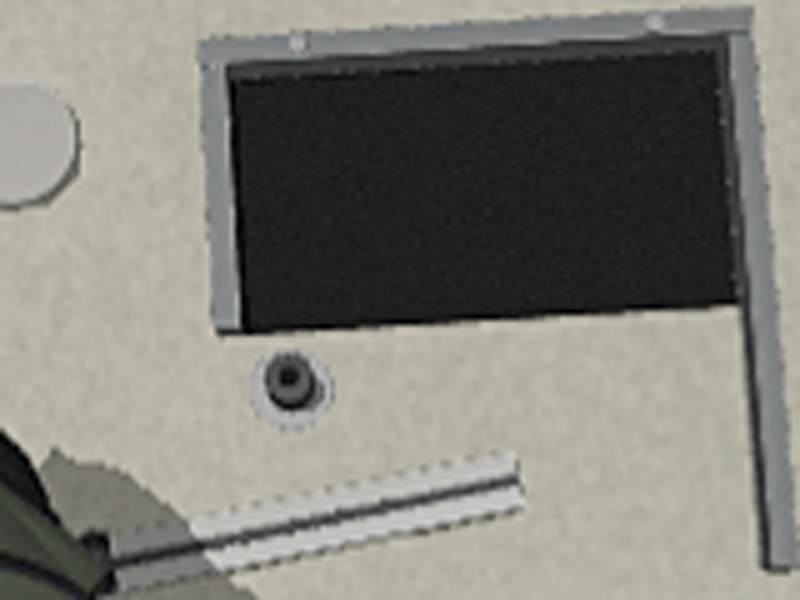

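The shut fingers stand at end a, in line with the rail's axis (about (95,565) in the crop), and nothing has been disturbed. I push lengthwise now.

{"fn": "arm_command", "kwargs": {
  "moves": [
    {"rx": 0, "ry": 0, "rz": 0, "x": 1, "y": -0.3, "z": 0, "gripper": -1},
    {"rx": 0, "ry": 0, "rz": 0, "x": 2, "y": -0.3, "z": 0, "gripper": -1},
    {"rx": 0, "ry": 0, "rz": 0, "x": 3, "y": -0.3, "z": 0, "gripper": -1},
    {"rx": 0, "ry": 0, "rz": 0, "x": 4, "y": -0.3, "z": 0, "gripper": -1},
    {"rx": 0, "ry": 0, "rz": 0, "x": 5, "y": -0.3, "z": 0, "gripper": -1}
  ]
}}

```text
clock: 3.1
position: [0.4492, 0.1725, 0.014]
tool_rot: [-1.568, 0.001, -1.378]
force: [-1.0, 6.6, 10.2]
grip_width: 0.0002
```

```bash
python3 -c "
from h import *
st();look('pics/t3.png')"
```

```text
t 3.10 bay [-219.5  178.2] z 14.0 yaw [-1.568e+00  1.000e-03 -1.378e+00] F [-1.   6.6 10.2] w 0.000
rail p0.96 c [-199.   38.] size [ 27. 143.] ang 0.15 a [-215.  137.] b [-184.  -61.]
rail p0.60 c [-161.  409.] size [ 48. 289.] ang 0.71 a [-225.  485.] b [-96. 333.]
```

View pics/t3.png

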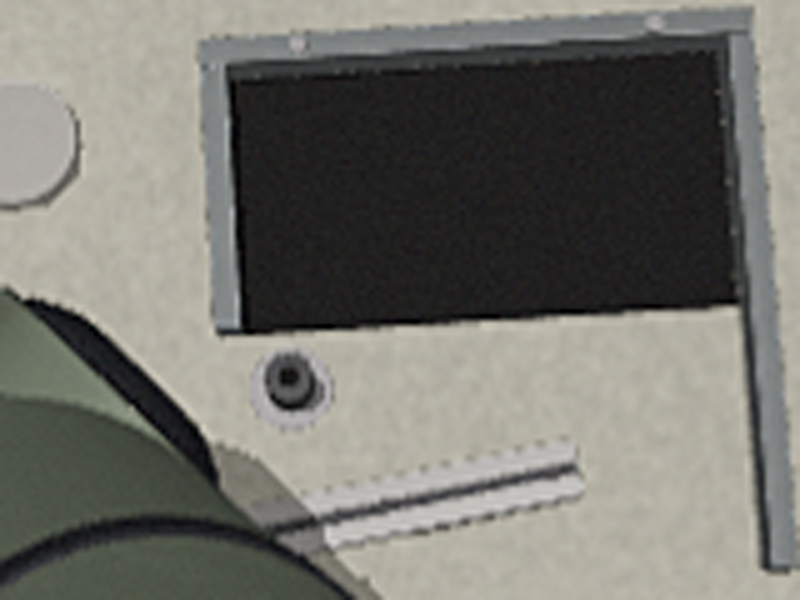

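{"fn": "arm_command", "kwargs": {
  "moves": [
    {"rx": 0, "ry": 0, "rz": 0, "x": 0.8, "y": 0.2, "z": 0, "gripper": -1},
    {"rx": 0, "ry": 0, "rz": 0, "x": 1.6, "y": 0.2, "z": 0, "gripper": -1},
    {"rx": 0, "ry": 0, "rz": 0, "x": 2.4, "y": 0.2, "z": 0, "gripper": -1},
    {"rx": 0, "ry": 0, "rz": 0, "x": 3.2, "y": 0.2, "z": 0, "gripper": -1},
    {"rx": 0, "ry": 0, "rz": 0, "x": 4, "y": 0.2, "z": 0, "gripper": -1}
  ]
}}

```text
clock: 3.62
position: [0.4558, 0.1328, 0.0108]
tool_rot: [-1.571, -0.0, -1.377]
force: [-0.3, 2.6, 2.9]
grip_width: 0.0002
```

```bash
python3 -c "
from h import *
st();look('pics/t4.png')"
```

```text
t 3.62 bay [-214.6  138.2] z 10.8 yaw [-1.571 -0.    -1.377] F [-0.3  2.6  2.9] w 0.000
rail p0.82 c [-191.  -17.] size [ 27. 115.] ang 0.15 a [-206.   82.] b [-176. -116.]
rail p0.62 c [-160.  410.] size [ 49. 291.] ang 0.72 a [-226.  485.] b [-94. 335.]
rail p0.61 c [-379.  262.] size [23. 77.] ang -0.60 a [-323.  345.] b [-435.  179.]
```

View pics/t4.png

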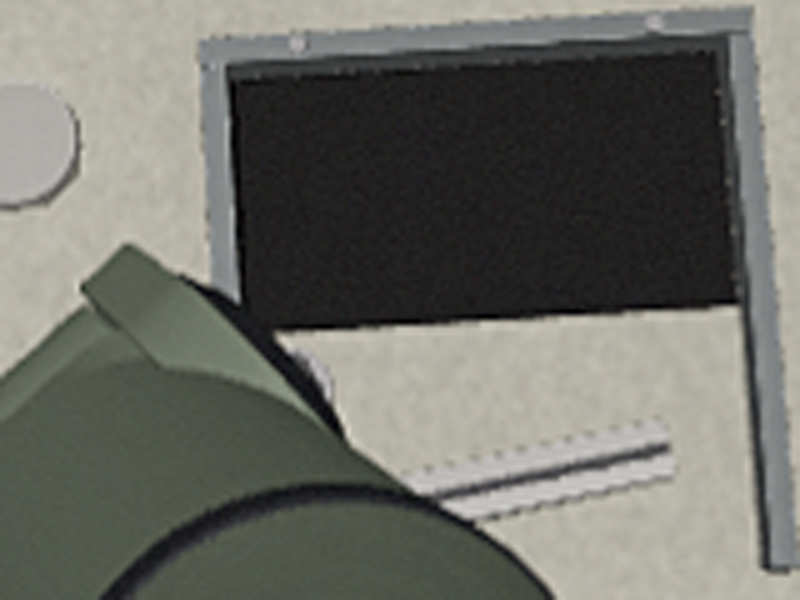

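{"fn": "arm_command", "kwargs": {
  "moves": [
    {"rx": 0, "ry": 0, "rz": 0, "x": 0.7, "y": 0.2, "z": 0, "gripper": -1},
    {"rx": 0, "ry": 0, "rz": 0, "x": 1.4, "y": 0.2, "z": 0, "gripper": -1},
    {"rx": 0, "ry": 0, "rz": 0, "x": 0.4, "y": 0.2, "z": 0, "gripper": -1},
    {"rx": 0, "ry": 0, "rz": 0, "x": -1, "y": -2, "z": 0, "gripper": -1},
    {"rx": 0, "ry": 0, "rz": 0, "x": -1, "y": -6, "z": 0, "gripper": -1}
  ]
}}

```text
clock: 4.13
position: [0.4514, 0.1453, 0.0688]
tool_rot: [-1.577, 0.0, -1.374]
force: [-1.6, 1.2, -0.1]
grip_width: 0.0001
```

```bash
python3 -c "
from h import *
st();go(-245,-70,70,.15)
go(-245,-70,8,.15)"
```

```text
t 4.13 bay [-218.5  150.9] z 68.8 yaw [-1.577  0.    -1.374] F [-1.6  1.2 -0.1] w 0.000
go (-245, -70, 70, 0.15) {'x': 21.43, 'y': -0.09, 'z': -5.98, 'rx': 0.006, 'ry': 0.003, 'rz': -0.0}
go (-245, -70, 8, 0.15) {'x': 21.43, 'y': 6.11, 'z': -5.95, 'rx': 0.006, 'ry': 0.003, 'rz': -0.0}
```

{"fn": "arm_command", "kwargs": {
  "moves": [
    {"rx": 0, "ry": 0, "rz": 0, "x": 4, "y": -1, "z": -2, "gripper": -1},
    {"rx": 0, "ry": 0, "rz": 0, "x": 8, "y": -1, "z": -5, "gripper": -1},
    {"rx": 0, "ry": 0, "rz": 0, "x": 12, "y": -1, "z": -6, "gripper": -1},
    {"rx": 0, "ry": 0, "rz": 0, "x": 16, "y": -1, "z": -6, "gripper": -1},
    {"rx": 0, "ry": 0, "rz": 0, "x": 20, "y": -1, "z": -5.5, "gripper": -1}
  ]
}}

```text
clock: 4.55
position: [0.4346, -0.0579, 0.081]
tool_rot: [-1.572, -0.0, -1.376]
force: [1.7, 0.6, -0.1]
grip_width: -0.0
```

```bash
python3 -c "
from h import *
st();go(-238,-70,8,.15);look('pics/t5.png')"
```

```text
t 4.55 bay [-244.1  -51.4] z 81.0 yaw [-1.572 -0.    -1.376] F [ 1.7  0.6 -0.1] w -0.000
go (-238, -70, 8, 0.15) {'x': 1.93, 'y': 7.3, 'z': 0.33, 'rx': 0.001, 'ry': 0.001, 'rz': 0.0}
rail p0.70 c [-160.  409.] size [ 47. 288.] ang 0.72 a [-226.  484.] b [-95. 334.]
rail p0.60 c [-401.  232.] size [ 24. 153.] ang -0.62 a [-343.  313.] b [-460.  150.]
rail p0.55 c [-200.   41.] size [ 27. 139.] ang 0.15 a [-215.  140.] b [-186.  -58.]
```

View pics/t5.png

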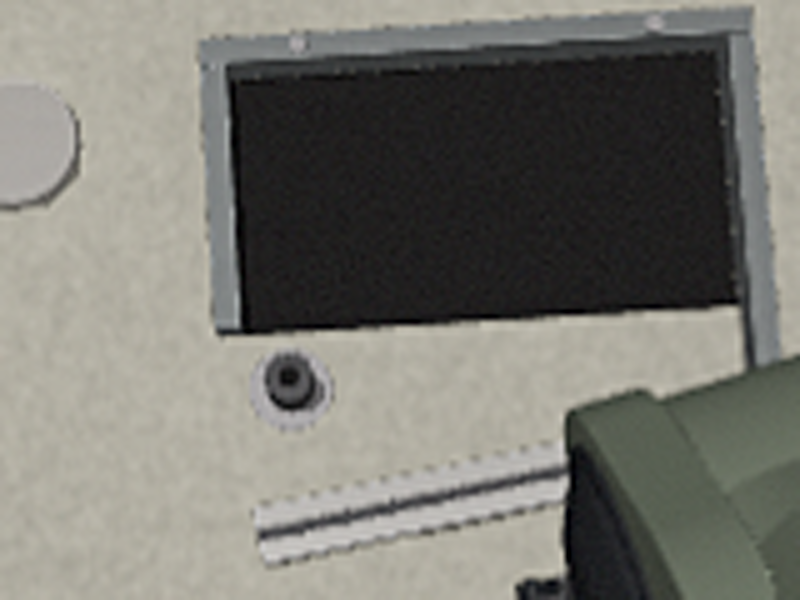

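{"fn": "arm_command", "kwargs": {
  "moves": [
    {"rx": 0, "ry": 0, "rz": 0, "x": 1.9, "y": 2, "z": 0.3, "gripper": -1},
    {"rx": 0, "ry": 0, "rz": 0, "x": 1.9, "y": 5, "z": 0.3, "gripper": -1},
    {"rx": 0, "ry": 0, "rz": 0, "x": 1.9, "y": 7.2, "z": 0.3, "gripper": -1},
    {"rx": 0, "ry": 0, "rz": 0, "x": 1.9, "y": 7.2, "z": 0.3, "gripper": -1},
    {"rx": 0, "ry": 0, "rz": 0, "x": 1.9, "y": 7.2, "z": 1, "gripper": -1}
  ]
}}

```text
clock: 5.07
position: [0.4481, -0.0726, 0.0083]
tool_rot: [-1.575, 0.0, -1.377]
force: [0.2, -0.5, 0.7]
grip_width: -0.0003
```

```bash
python3 -c "
from h import *
st();go(-130,-70,9,.15)"
```

```text
t 5.07 bay [-231.3  -66.6] z 8.3 yaw [-1.575  0.    -1.377] F [ 0.2 -0.5  0.7] w -0.000
go (-130, -70, 9, 0.15) {'x': 1.85, 'y': -0.1, 'z': 9.96, 'rx': 0.004, 'ry': 0.001, 'rz': -0.0}
```

Next I push end b into the bay along +x, 60 mm first.

{"fn": "arm_command", "kwargs": {
  "moves": [
    {"rx": 0, "ry": 0, "rz": 0, "x": 0.2, "y": 0, "z": 1.2, "gripper": -1},
    {"rx": 0, "ry": 0, "rz": 0, "x": 0.4, "y": 0, "z": 2.4, "gripper": -1},
    {"rx": 0, "ry": 0, "rz": 0, "x": 0.6, "y": 0, "z": 3.6, "gripper": -1},
    {"rx": 0, "ry": 0, "rz": 0, "x": 0.8, "y": 0, "z": 4.8, "gripper": -1},
    {"rx": 0, "ry": 0, "rz": 0, "x": 1, "y": 0, "z": 6, "gripper": -1}
  ]
}}

```text
clock: 5.48
position: [0.5121, -0.0706, 0.0108]
tool_rot: [-1.569, -0.0, -1.377]
force: [-0.9, -0.6, 0.5]
grip_width: -0.0002
```

```bash
python3 -c "
from h import *
st();look('pics/t6.png')"
```

```text
t 5.48 bay [-167.2  -67.4] z 10.8 yaw [-1.569 -0.    -1.377] F [-0.9 -0.6  0.5] w -0.000
rail p0.82 c [-402.  233.] size [ 27. 156.] ang -0.62 a [-344.  314.] b [-460.  151.]
rail p0.62 c [-160.  410.] size [ 47. 289.] ang 0.71 a [-225.  485.] b [-95. 334.]
rail p0.56 c [-194.   41.] size [ 25. 127.] ang 0.46 a [-239.  130.] b [-149.  -49.]
```

View pics/t6.png

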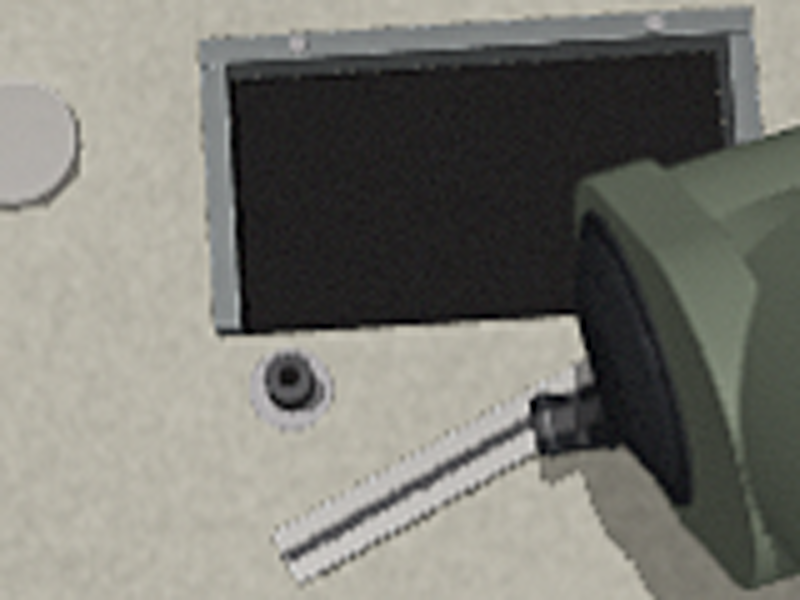

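{"fn": "arm_command", "kwargs": {
  "moves": [
    {"rx": 0, "ry": -0.05, "rz": 0, "x": 0.1, "y": 0.2, "z": 1.1, "gripper": -1},
    {"rx": 0, "ry": -0.1, "rz": 0, "x": 0.3, "y": 0.2, "z": 2.2, "gripper": -1},
    {"rx": 0, "ry": -0.15, "rz": 0, "x": 0.5, "y": 0.2, "z": 3.3, "gripper": -1},
    {"rx": 0, "ry": -0.2, "rz": 0, "x": 0.6, "y": 0.2, "z": 4.4, "gripper": -1},
    {"rx": 0, "ry": -0.25, "rz": 0, "x": 0.7, "y": 0.2, "z": 5.5, "gripper": -1}
  ]
}}

```text
clock: 6.0
position: [0.5661, -0.0672, 0.0081]
tool_rot: [-1.571, -0.0, -1.125]
force: [-0.7, 0.3, -0.7]
grip_width: -0.0003
```

```bash
python3 -c "
from h import *
st();look('pics/t7.png')"
```

```text
t 6.00 bay [-113.1  -66.4] z 8.1 yaw [-1.571 -0.    -1.125] F [-0.7  0.3 -0.7] w -0.000
rail p0.91 c [-160.  409.] size [ 49. 289.] ang 0.71 a [-226.  485.] b [-95. 333.]
rail p0.88 c [-178.   32.] size [ 25. 138.] ang 0.80 a [-250.  101.] b [-106.  -38.]
rail p0.69 c [-401.  232.] size [ 25. 153.] ang -0.63 a [-343.  312.] b [-460.  151.]
```

View pics/t7.png

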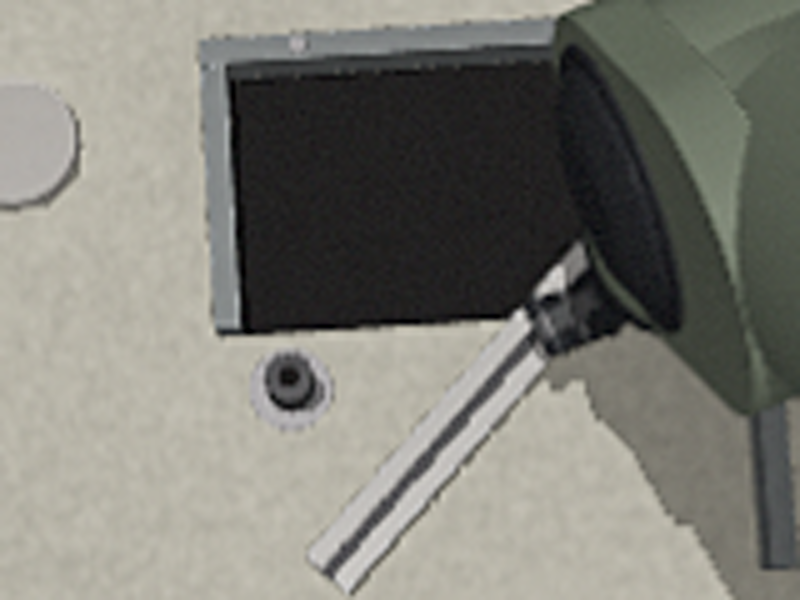

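The slant is 0.80 rad and end b is at about (-85,-59), clear of the post. I push b slightly deeper, then withdraw to push lengthwise from end a.

```bash
python3 -c "
from h import *
go(-88,-66,8,.4)
go(-90,-85,8,.4); go(-95,-88,60,.4)"
```

```text
go (-88, -66, 8, 0.4) {'x': 0.93, 'y': 0.0, 'z': 2.23, 'rx': -0.002, 'ry': 0.002, 'rz': 0.0}
go (-90, -85, 8, 0.4) {'x': 2.6, 'y': 0.0, 'z': 1.3, 'rx': -0.002, 'ry': 0.002, 'rz': 0.0}
go (-95, -88, 60, 0.4) {'x': 2.68, 'y': -5.2, 'z': 0.74, 'rx': -0.002, 'ry': 0.002, 'rz': 0.0}
```

{"fn": "arm_command", "kwargs": {
  "moves": [
    {"rx": 0, "ry": 0, "rz": 0, "x": 0.45, "y": 0, "z": 1.1, "gripper": -1},
    {"rx": 0, "ry": 0, "rz": 0, "x": 0.9, "y": 0, "z": 2.3, "gripper": -1},
    {"rx": 0, "ry": 0, "rz": 0, "x": 1.3, "y": 0, "z": 1, "gripper": -1},
    {"rx": 0, "ry": 0, "rz": 0, "x": 1.3, "y": -3, "z": 0.5, "gripper": -1},
    {"rx": 0, "ry": 0, "rz": 0, "x": 1.3, "y": -7, "z": 0.5, "gripper": -1}
  ]
}}

```text
clock: 6.52
position: [0.5722, -0.0774, 0.0756]
tool_rot: [-1.576, 0.003, -1.129]
force: [0.1, -0.5, 0.6]
grip_width: 0.0001
```

```bash
python3 -c "
from h import *
st();look('pics/t8.png')"
```

```text
t 6.52 bay [-107.4  -76.8] z 75.6 yaw [-1.576  0.003 -1.129] F [ 0.1 -0.5  0.6] w 0.000
rail p0.90 c [-401.  232.] size [ 25. 152.] ang -0.61 a [-344.  314.] b [-458.  150.]
rail p0.75 c [-159.  409.] size [ 48. 287.] ang 0.72 a [-225.  485.] b [-94. 334.]
rail p0.67 c [-152.   14.] size [ 26. 200.] ang 0.93 a [-232.   74.] b [-72. -47.]
```

View pics/t8.png

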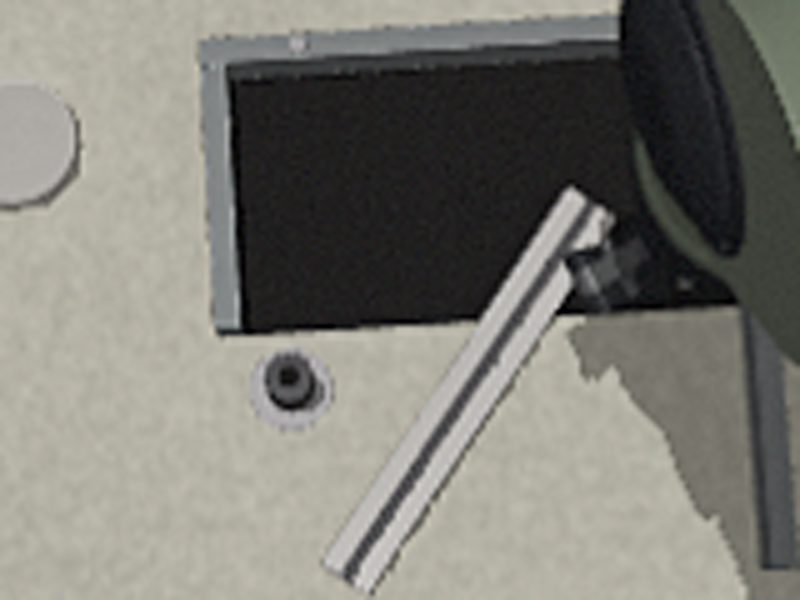

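Milestone 1 holds: end b is at x ≈ -72 with a slant of 0.93 rad, visible around (590,205) in the crop. Next I go to end a and push along the axis.

```bash
python3 -c "
from h import *
go(-264,98,70,.93)
go(-264,98,8,.93)"
```

```text
go (-264, 98, 70, 0.93) {'x': -22.39, 'y': 1.11, 'z': -8.15, 'rx': -0.004, 'ry': -0.532, 'rz': 0.005}
go (-264, 98, 8, 0.93) {'x': -22.41, 'y': 7.31, 'z': -8.18, 'rx': -0.004, 'ry': -0.532, 'rz': 0.005}
```

{"fn": "arm_command", "kwargs": {
  "moves": [
    {"rx": 0, "ry": -0.11, "rz": 0, "x": -4, "y": -0.5, "z": -2, "gripper": -1},
    {"rx": 0, "ry": -0.22, "rz": 0, "x": -8, "y": -0.5, "z": -4, "gripper": -1},
    {"rx": 0, "ry": -0.33, "rz": 0, "x": -12, "y": -0.5, "z": -6, "gripper": -1},
    {"rx": 0, "ry": -0.43, "rz": 0, "x": -16, "y": -0.5, "z": -7, "gripper": -1},
    {"rx": 0, "ry": -0.53, "rz": 0, "x": -20, "y": 0, "z": -8, "gripper": -1}
  ]
}}

```text
clock: 7.03
position: [0.421, 0.0629, 0.0788]
tool_rot: [-1.571, -0.001, -0.595]
force: [1.8, 1.5, -0.1]
grip_width: 0.0002
```

```bash
python3 -c "
from h import *
st();go(-264,98,8,.93)"
```

```text
t 7.03 bay [-252.4   69.9] z 78.8 yaw [-1.571e+00 -1.000e-03 -5.950e-01] F [ 1.8  1.5 -0.1] w 0.000
go (-264, 98, 8, 0.93) {'x': -2.62, 'y': 7.07, 'z': 1.56, 'rx': -0.0, 'ry': 0.002, 'rz': 0.001}
```

{"fn": "arm_command", "kwargs": {
  "moves": [
    {"rx": 0, "ry": 0, "rz": 0, "x": -2.6, "y": 0, "z": 1.6, "gripper": -1},
    {"rx": 0, "ry": 0, "rz": 0, "x": -2.6, "y": 3, "z": 1.6, "gripper": -1},
    {"rx": 0, "ry": 0, "rz": 0, "x": -2.6, "y": 6, "z": 1.6, "gripper": -1},
    {"rx": 0, "ry": 0, "rz": 0, "x": -2.6, "y": 7, "z": 1.6, "gripper": -1},
    {"rx": 0, "ry": 0, "rz": 0, "x": -2.6, "y": 7, "z": 1.6, "gripper": -1}
  ]
}}

```text
clock: 7.45
position: [0.409, 0.0905, 0.0065]
tool_rot: [-1.573, 0.001, -0.597]
force: [-0.1, -0.3, 0.8]
grip_width: -0.0001
```

```bash
python3 -c "
from h import *
st();look('pics/t9.png')"
```

```text
t 7.45 bay [-263.2   98. ] z 6.5 yaw [-1.573e+00  1.000e-03 -5.970e-01] F [-0.1 -0.3  0.8] w -0.000
rail p0.93 c [-400.  233.] size [ 24. 150.] ang -0.62 a [-343.  314.] b [-458.  151.]
rail p0.93 c [-160.  409.] size [ 46. 288.] ang 0.71 a [-226.  485.] b [-95. 334.]
rail p0.66 c [-131.   -2.] size [ 28. 147.] ang 0.93 a [-211.   58.] b [-51. -62.]
```

View pics/t9.png

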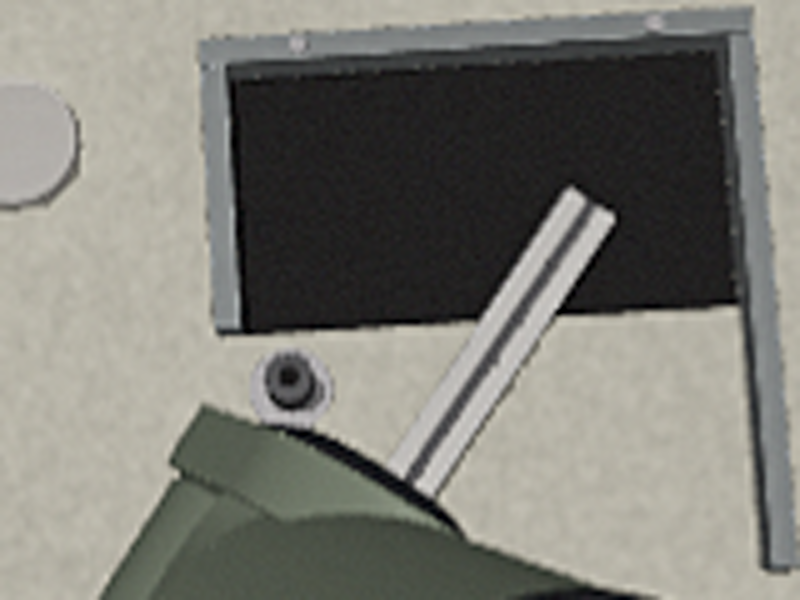

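{"fn": "arm_command", "kwargs": {
  "moves": [
    {"rx": 0, "ry": 0, "rz": 0, "x": 1.5, "y": -0.1, "z": 0, "gripper": -1},
    {"rx": 0, "ry": 0, "rz": 0, "x": 2.5, "y": -0.1, "z": 0, "gripper": -1},
    {"rx": 0, "ry": 0, "rz": 0, "x": 3.5, "y": -0.1, "z": 0, "gripper": -1},
    {"rx": 0, "ry": 0, "rz": 0, "x": 4.5, "y": -0.1, "z": 0, "gripper": -1},
    {"rx": 0, "ry": 0, "rz": 0, "x": 5.5, "y": -0.1, "z": 0, "gripper": -1}
  ]
}}

```text
clock: 7.97
position: [0.457, 0.0592, 0.0094]
tool_rot: [-1.57, -0.0, -0.598]
force: [-2.1, 1.8, 2.2]
grip_width: 0.0001
```

```bash
python3 -c "
from h import *
st();look('pics/t10.png')"
```

```text
t 7.97 bay [-216.6   64.7] z 9.4 yaw [-1.57  -0.    -0.598] F [-2.1  1.8  2.2] w 0.000
rail p0.61 c [-402.  232.] size [ 24. 153.] ang -0.62 a [-344.  313.] b [-460.  150.]
rail p0.61 c [-161.  409.] size [ 46. 285.] ang 0.72 a [-226.  484.] b [-95. 334.]
rail p0.58 c [-85. -38.] size [25. 90.] ang 0.90 a [-163.   24.] b [  -6. -101.]
```

View pics/t10.png

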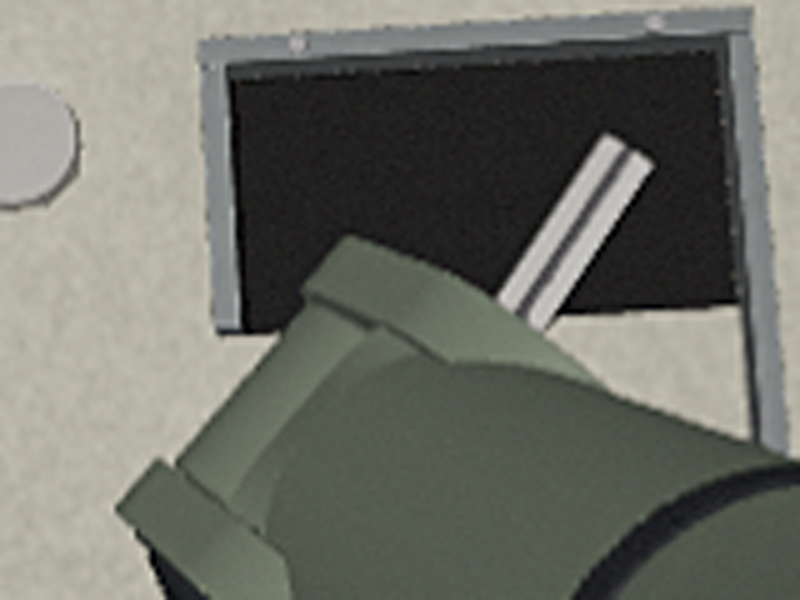

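{"fn": "arm_command", "kwargs": {
  "moves": [
    {"rx": 0, "ry": 0, "rz": 0, "x": 0.9, "y": 0.1, "z": 0, "gripper": -1},
    {"rx": 0, "ry": 0, "rz": 0, "x": 1.8, "y": 0.1, "z": 0, "gripper": -1},
    {"rx": 0, "ry": 0, "rz": 0, "x": 2.7, "y": 0.1, "z": 0, "gripper": -1},
    {"rx": 0, "ry": 0, "rz": 0, "x": 3.6, "y": 0.1, "z": 0, "gripper": -1},
    {"rx": 0, "ry": 0, "rz": 0, "x": 4.4, "y": 0.1, "z": 0, "gripper": -1}
  ]
}}

```text
clock: 8.48
position: [0.4935, 0.0345, 0.0076]
tool_rot: [-1.571, 0.0, -0.597]
force: [-2.1, 0.3, 0.7]
grip_width: -0.0001
```

```bash
python3 -c "
from h import *
st();look('pics/t11.png')"
```

```text
t 8.48 bay [-181.2   38.3] z 7.6 yaw [-1.571  0.    -0.597] F [-2.1  0.3  0.7] w -0.000
rail p0.97 c [-160.  410.] size [ 48. 290.] ang 0.71 a [-226.  486.] b [-95. 335.]
rail p0.87 c [-401.  231.] size [ 26. 151.] ang -0.61 a [-344.  313.] b [-459.  150.]
rail p0.60 c [-39. -73.] size [25. 60.] ang 0.97 a [-121.  -16.] b [  43. -129.]
```

View pics/t11.png

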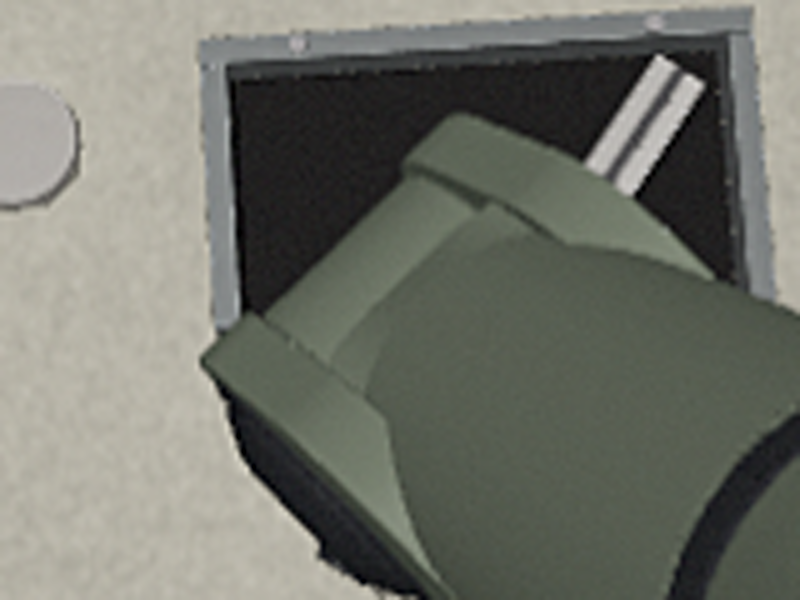

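End b is now in the back right corner at about (-14,-90), and a is at about (-176,28). I lift off and go round to the outer face to swing end a in.

```bash
python3 -c "
from h import *
go(-152,-42,60,.93)
go(-152,-42,8,.93)"
```

```text
go (-152, -42, 60, 0.93) {'x': 7.1, 'y': -5.24, 'z': -4.66, 'rx': -0.0, 'ry': -0.002, 'rz': 0.001}
go (-152, -42, 8, 0.93) {'x': 7.1, 'y': -0.04, 'z': -4.66, 'rx': -0.0, 'ry': -0.002, 'rz': 0.001}
```

{"fn": "arm_command", "kwargs": {
  "moves": [
    {"rx": 0, "ry": 0, "rz": 0, "x": -1.5, "y": 0, "z": 0, "gripper": -1},
    {"rx": 0, "ry": 0, "rz": 0, "x": -1.5, "y": -3.5, "z": -1, "gripper": -1},
    {"rx": 0, "ry": 0, "rz": 0, "x": -1, "y": -5.5, "z": -3, "gripper": -1},
    {"rx": 0, "ry": 0, "rz": 0, "x": 3, "y": -5.5, "z": -4.7, "gripper": -1},
    {"rx": 0, "ry": 0, "rz": 0, "x": 6, "y": -5.5, "z": -4.7, "gripper": -1}
  ]
}}

```text
clock: 9.0
position: [0.5156, -0.0408, 0.064]
tool_rot: [-1.572, -0.002, -0.598]
force: [1.1, -1.0, -0.3]
grip_width: -0.0002
```

```bash
python3 -c "
from h import *
st();look('pics/t12.png')
go(-152,-42,8,.93)"
```

```text
t 9.00 bay [-162.4  -37.9] z 64.0 yaw [-1.572 -0.002 -0.598] F [ 1.1 -1.  -0.3] w -0.000
rail p0.96 c [-161.  409.] size [ 47. 288.] ang 0.72 a [-227.  484.] b [-94. 334.]
rail p0.86 c [-152.   13.] size [24. 50.] ang 0.93 a [-232.   73.] b [-72. -47.]
rail p0.79 c [-401.  232.] size [ 25. 152.] ang -0.62 a [-343.  313.] b [-459.  151.]
rail p0.45 c [-75.   4.] size [178. 248.] ang 0.01 a [-76. 104.] b [-74. -96.]
go (-152, -42, 8, 0.93) {'x': 0.78, 'y': 5.5, 'z': 0.15, 'rx': -0.001, 'ry': -0.005, 'rz': 0.003}
```

View pics/t12.png

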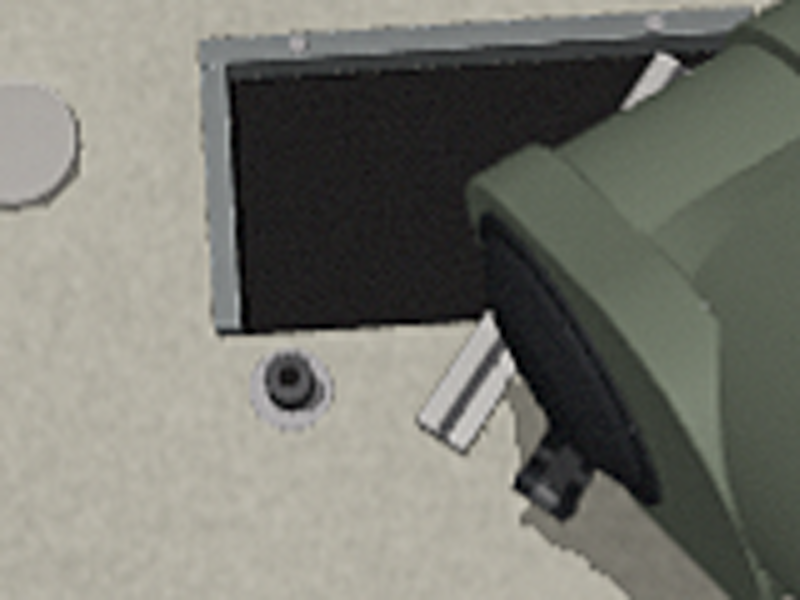

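{"fn": "arm_command", "kwargs": {
  "moves": [
    {"rx": 0, "ry": 0, "rz": 0, "x": 0.8, "y": 0, "z": -0.1, "gripper": -1},
    {"rx": 0, "ry": 0, "rz": 0, "x": 0.8, "y": 2.5, "z": 0, "gripper": -1},
    {"rx": 0, "ry": 0, "rz": 0, "x": 0.8, "y": 5.2, "z": 0, "gripper": -1},
    {"rx": 0, "ry": 0, "rz": 0, "x": 0.8, "y": 5.4, "z": 0, "gripper": -1},
    {"rx": 0, "ry": 0, "rz": 0, "x": 0.8, "y": 5.4, "z": 0.5, "gripper": -1}
  ]
}}

```text
clock: 9.52
position: [0.5238, -0.0378, 0.0078]
tool_rot: [-1.573, 0.003, -0.596]
force: [0.7, 0.2, 0.7]
grip_width: -0.0003
```

```bash
cat >>h.py <<'E'
def arc(A,b=(-14,-90),r=140):
    b=np.array(b);p=b+r*np.array([-np.sin(A),np.cos(A)])-23.5*np.array([np.cos(A),np.sin(A)]); go(*p.round(0),8,A)
E
python3 -c "
from h import *
st()
for A in (.93,.85,.75,.65,.55): arc(A)"
```

```text
t 9.52 bay [-154.1  -35.2] z 7.8 yaw [-1.573  0.003 -0.596] F [0.7 0.2 0.7] w -0.000
go (np.float64(-140.0), np.float64(-25.0), 8, 0.93) {'x': 0.52, 'y': -0.03, 'z': 1.66, 'rx': 0.002, 'ry': 0.001, 'rz': -0.003}
go (np.float64(-135.0), np.float64(-15.0), 8, 0.85) {'x': 0.32, 'y': -0.03, 'z': 2.76, 'rx': 0.002, 'ry': 0.081, 'rz': -0.003}
go (np.float64(-127.0), np.float64(-4.0), 8, 0.75) {'x': 0.31, 'y': -0.03, 'z': 4.12, 'rx': 0.002, 'ry': 0.181, 'rz': -0.003}
go (np.float64(-117.0), np.float64(7.0), 8, 0.65) {'x': 0.45, 'y': -0.04, 'z': 5.6, 'rx': 0.003, 'ry': 0.281, 'rz': -0.002}
go (np.float64(-107.0), np.float64(17.0), 8, 0.55) {'x': 0.66, 'y': -0.04, 'z': 7.0, 'rx': 0.003, 'ry': 0.381, 'rz': -0.002}
```

{"fn": "arm_command", "kwargs": {
  "moves": [
    {"rx": 0, "ry": 0, "rz": 0, "x": 0.4, "y": 0, "z": 1.4, "gripper": -1},
    {"rx": 0, "ry": 0.04, "rz": 0, "x": 0.3, "y": 0, "z": 2.2, "gripper": -1},
    {"rx": 0, "ry": 0.09, "rz": 0, "x": 0.3, "y": 0, "z": 2.9, "gripper": -1},
    {"rx": 0, "ry": 0.14, "rz": 0, "x": 0.3, "y": 0, "z": 3.6, "gripper": -1},
    {"rx": 0, "ry": 0.19, "rz": 0, "x": 0.3, "y": 0, "z": 4.2, "gripper": -1}
  ]
}}

```text
clock: 9.93
position: [0.5522, -0.0036, 0.0103]
tool_rot: [-1.57, -0.0, -0.789]
force: [-1.1, -0.0, -0.6]
grip_width: 0.0003
```

```bash
python3 -c "
from h import *
st();look('pics/t13.png')
for A in (.75,.65,.55,.45,.35,.25): arc(A)"
```

```text
t 9.93 bay [-124.3   -2.2] z 10.3 yaw [-1.57  -0.    -0.789] F [-1.1 -0.  -0.6] w 0.000
rail p0.97 c [-160.  409.] size [ 46. 288.] ang 0.71 a [-226.  485.] b [-95. 334.]
rail p0.69 c [-401.  232.] size [ 24. 152.] ang -0.62 a [-343.  313.] b [-459.  151.]
go (np.float64(-127.0), np.float64(-4.0), 8, 0.75) {'x': -0.04, 'y': 0.22, 'z': -0.37, 'rx': -0.002, 'ry': -0.009, 'rz': 0.001}
go (np.float64(-117.0), np.float64(7.0), 8, 0.65) {'x': -0.18, 'y': 0.23, 'z': 1.11, 'rx': -0.002, 'ry': 0.091, 'rz': 0.001}
go (np.float64(-107.0), np.float64(17.0), 8, 0.55) {'x': -0.24, 'y': 0.23, 'z': 2.52, 'rx': -0.002, 'ry': 0.191, 'rz': 0.001}
go (np.float64(-96.0), np.float64(26.0), 8, 0.45) {'x': -0.16, 'y': 0.23, 'z': 3.94, 'rx': -0.002, 'ry': 0.291, 'rz': 0.001}
go (np.float64(-84.0), np.float64(33.0), 8, 0.35) {'x': 0.13, 'y': 0.23, 'z': 5.3, 'rx': -0.002, 'ry': 0.391, 'rz': 0.0}
go (np.float64(-71.0), np.float64(40.0), 8, 0.25) {'x': 0.49, 'y': 0.24, 'z': 6.73, 'rx': -0.002, 'ry': 0.491, 'rz': 0.0}
```

View pics/t13.png

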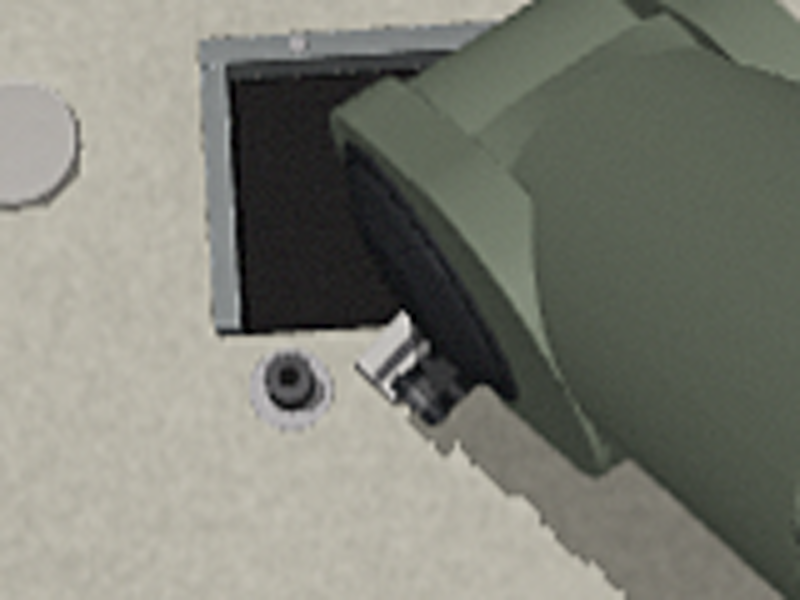

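End a is at about (380,385) in the crop, about 11 mm clear of the post's side on its path. I continue the arc.

{"fn": "arm_command", "kwargs": {
  "moves": [
    {"rx": 0, "ry": 0.05, "rz": 0, "x": 0.0, "y": 0.2, "z": 0.8, "gripper": -1},
    {"rx": 0, "ry": 0.1, "rz": 0, "x": 0.0, "y": 0.2, "z": 1.5, "gripper": -1},
    {"rx": 0, "ry": 0.15, "rz": 0, "x": 0.0, "y": 0.2, "z": 2.2, "gripper": -1},
    {"rx": 0, "ry": 0.2, "rz": 0, "x": 0.0, "y": 0.2, "z": 2.9, "gripper": -1},
    {"rx": 0, "ry": 0.25, "rz": 0, "x": 0.1, "y": 0.2, "z": 3.5, "gripper": -1}
  ]
}}

```text
clock: 10.45
position: [0.5771, 0.0197, 0.0077]
tool_rot: [-1.57, 0.0, -1.037]
force: [-1.5, 0.2, -0.3]
grip_width: 0.0002
```

```bash
python3 -c "
from h import *
st();look('pics/t14.png')
for A in (.45,.35,.25,.15): arc(A)"
```

```text
t 10.45 bay [-98.4  20. ] z 7.7 yaw [-1.57   0.    -1.037] F [-1.5  0.2 -0.3] w 0.000
rail p0.84 c [-160.  409.] size [ 46. 291.] ang 0.72 a [-226.  485.] b [-94. 334.]
rail p0.80 c [-401.  232.] size [ 25. 151.] ang -0.61 a [-344.  314.] b [-459.  150.]
rail p0.59 c [-96.  75.] size [13. 23.] ang 0.47 a [-141.  164.] b [-50. -14.]
go (np.float64(-96.0), np.float64(26.0), 8, 0.45) {'x': -0.42, 'y': -0.04, 'z': 0.43, 'rx': -0.001, 'ry': 0.042, 'rz': 0.0}
go (np.float64(-84.0), np.float64(33.0), 8, 0.35) {'x': -0.47, 'y': -0.03, 'z': 1.82, 'rx': -0.001, 'ry': 0.142, 'rz': -0.0}
go (np.float64(-71.0), np.float64(40.0), 8, 0.25) {'x': -0.47, 'y': -0.03, 'z': 3.3, 'rx': -0.001, 'ry': 0.242, 'rz': -0.0}
go (np.float64(-58.0), np.float64(45.0), 8, 0.15) {'x': -0.3, 'y': -0.03, 'z': 4.68, 'rx': -0.001, 'ry': 0.342, 'rz': -0.0}
```

View pics/t14.png

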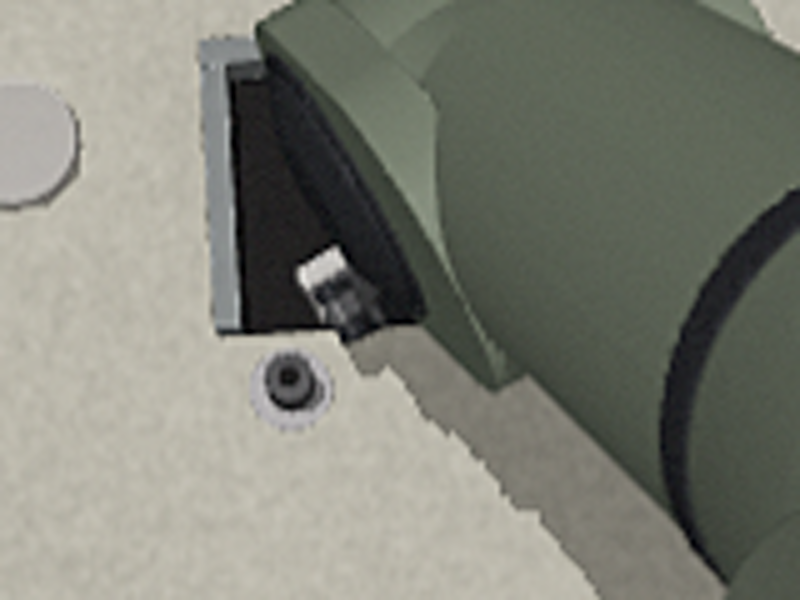

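End a is past the post and inside the bay, at crop (310,280). I continue swinging.

{"fn": "arm_command", "kwargs": {
  "moves": [
    {"rx": 0, "ry": 0.06, "rz": 0, "x": 0.0, "y": 0, "z": 0.8, "gripper": -1},
    {"rx": 0, "ry": 0.12, "rz": 0, "x": 0.1, "y": 0, "z": 1.6, "gripper": -1},
    {"rx": 0, "ry": 0.18, "rz": 0, "x": 0.2, "y": 0, "z": 2.4, "gripper": -1},
    {"rx": 0, "ry": 0.24, "rz": 0, "x": 0.3, "y": 0, "z": 3.1, "gripper": -1},
    {"rx": 0, "ry": 0.3, "rz": 0, "x": 0.5, "y": 0, "z": 3.8, "gripper": -1}
  ]
}}

```text
clock: 10.97
position: [0.6119, 0.0342, 0.0072]
tool_rot: [-1.571, 0.0, -1.336]
force: [-1.5, -0.2, 0.4]
grip_width: -0.0001
```

```bash
python3 -c "
from h import *
st();look('pics/t15.png')
for A in (.15,.1,0.05,0): arc(A)"
```

```text
t 10.97 bay [-63.   32.9] z 7.2 yaw [-1.571  0.    -1.336] F [-1.5 -0.2  0.4] w -0.000
rail p0.76 c [-401.  231.] size [ 27. 152.] ang -0.60 a [-344.  314.] b [-458.  149.]
rail p0.59 c [-160.  410.] size [ 48. 288.] ang 0.73 a [-226.  484.] b [-93. 335.]
rail p0.57 c [-86.  97.] size [103. 172.] ang -0.84 a [-11. 163.] b [-160.   30.]
go (np.float64(-58.0), np.float64(45.0), 8, 0.15) {'x': -1.09, 'y': -0.08, 'z': 0.64, 'rx': -0.001, 'ry': 0.042, 'rz': -0.0}
go (np.float64(-51.0), np.float64(47.0), 8, 0.1) {'x': -1.15, 'y': -0.08, 'z': 1.37, 'rx': -0.001, 'ry': 0.092, 'rz': -0.0}
go (np.float64(-44.0), np.float64(49.0), 8, 0.05) {'x': -1.22, 'y': -0.08, 'z': 2.09, 'rx': -0.001, 'ry': 0.142, 'rz': -0.0}
go (np.float64(-38.0), np.float64(50.0), 8, 0) {'x': -1.2, 'y': -0.08, 'z': 2.7, 'rx': -0.001, 'ry': 0.192, 'rz': -0.0}
```

View pics/t15.png

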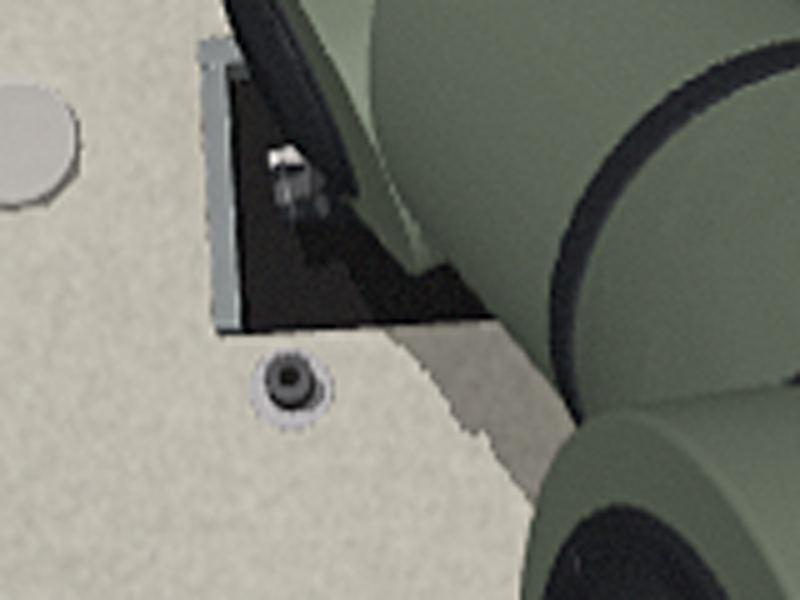

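{"fn": "arm_command", "kwargs": {
  "moves": [
    {"rx": 0, "ry": 0.05, "rz": 0, "x": 0.1, "y": 0, "z": 0.6, "gripper": -1},
    {"rx": 0, "ry": 0.1, "rz": 0, "x": 0.2, "y": 0, "z": 1.1, "gripper": -1},
    {"rx": 0, "ry": 0.15, "rz": 0, "x": 0.3, "y": 0, "z": 1.6, "gripper": -1},
    {"rx": 0, "ry": 0.19, "rz": 0, "x": 0.4, "y": 0, "z": 2.0, "gripper": -1},
    {"rx": 0, "ry": 0.19, "rz": 0, "x": 0.5, "y": 0, "z": 2.3, "gripper": -1}
  ]
}}

```text
clock: 11.48
position: [0.6353, 0.0344, 0.0069]
tool_rot: [-1.571, -0.0, -1.525]
force: [-1.8, 0.5, 0.4]
grip_width: 0.0001
```

```bash
python3 -c "
from h import *
st();go(-38,30,8,0)"
```

```text
t 11.48 bay [-39.6  32.1] z 6.9 yaw [-1.571 -0.    -1.525] F [-1.8  0.5  0.4] w 0.000
go (-38, 30, 8, 0) {'x': 0.21, 'y': -0.11, 'z': 0.16, 'rx': 0.0, 'ry': 0.002, 'rz': 0.0}
```

{"fn": "arm_command", "kwargs": {
  "moves": [
    {"rx": 0, "ry": 0, "rz": 0, "x": 0, "y": -0.1, "z": 0.2, "gripper": -1},
    {"rx": 0, "ry": 0, "rz": 0, "x": 0, "y": -0.1, "z": 0.4, "gripper": -1},
    {"rx": 0, "ry": 0, "rz": 0, "x": 0, "y": -0.1, "z": 0.5, "gripper": -1}
  ]
}}

```text
clock: 11.73
position: [0.6405, 0.0347, 0.0078]
tool_rot: [-1.571, 0.0, -1.525]
force: [-1.6, -0.5, 0.7]
grip_width: -0.0002
```

```bash
python3 -c "
from h import *
st()"
```

```text
t 11.73 bay [-34.3  32.1] z 7.8 yaw [-1.571  0.    -1.525] F [-1.6 -0.5  0.7] w -0.000
```

Not yet against the wall. I push a little further, then back away for a clear view.

{"fn": "arm_command", "kwargs": {
  "moves": [
    {"rx": 0, "ry": 0, "rz": 0, "x": 0, "y": 0, "z": 0.2, "gripper": -1},
    {"rx": 0, "ry": 0, "rz": 0, "x": 0, "y": 0, "z": 0.4, "gripper": -1},
    {"rx": 0, "ry": 0, "rz": 0, "x": 0, "y": 0, "z": 0.4, "gripper": -1}
  ]
}}

```text
clock: 11.98
position: [0.641, 0.0346, 0.0071]
tool_rot: [-1.578, -0.001, -1.526]
force: [-23.9, -0.6, 16.6]
grip_width: -0.0003
```

```bash
python3 -c "
from h import *
st()"
```

```text
t 11.98 bay [-33.8  32. ] z 7.1 yaw [-1.578e+00 -1.000e-03 -1.526e+00] F [-23.9  -0.6  16.6] w -0.000
```

Contact with the wall: the force is 24 N. I back off, lift, and look.

{"fn": "arm_command", "kwargs": {
  "moves": [
    {"rx": 0, "ry": 0, "rz": 0, "x": 0, "y": 0, "z": -1, "gripper": -1},
    {"rx": 0, "ry": 0, "rz": 0, "x": 0, "y": 0, "z": -3, "gripper": -1},
    {"rx": 0, "ry": 0, "rz": 0, "x": 0, "y": -4, "z": -5, "gripper": -1},
    {"rx": 0, "ry": 0, "rz": 0, "x": 0, "y": -8, "z": -8, "gripper": -1},
    {"rx": 0, "ry": 0, "rz": 0, "x": 0, "y": -12, "z": -12, "gripper": -1}
  ]
}}

```text
clock: 12.4
position: [0.5421, 0.0306, 0.1099]
tool_rot: [-1.57, -0.0, -1.526]
force: [1.3, 1.5, 1.3]
grip_width: -0.0001
```

```bash
python3 -c "
from h import *
st();look('pics/t16.png')
im,_=bot.grab_frame('scene');big(im,(240,250),90,'pics/s16.png',4)"
```

```text
t 12.40 bay [-132.8   32.3] z 109.9 yaw [-1.57  -0.    -1.526] F [1.3 1.5 1.3] w -0.000
rail p0.72 c [-161.  409.] size [ 48. 288.] ang 0.73 a [-228.  483.] b [-94. 334.]
rail p0.66 c [-402.  232.] size [ 25. 153.] ang -0.62 a [-344.  313.] b [-460.  150.]
```

View pics/t16.png

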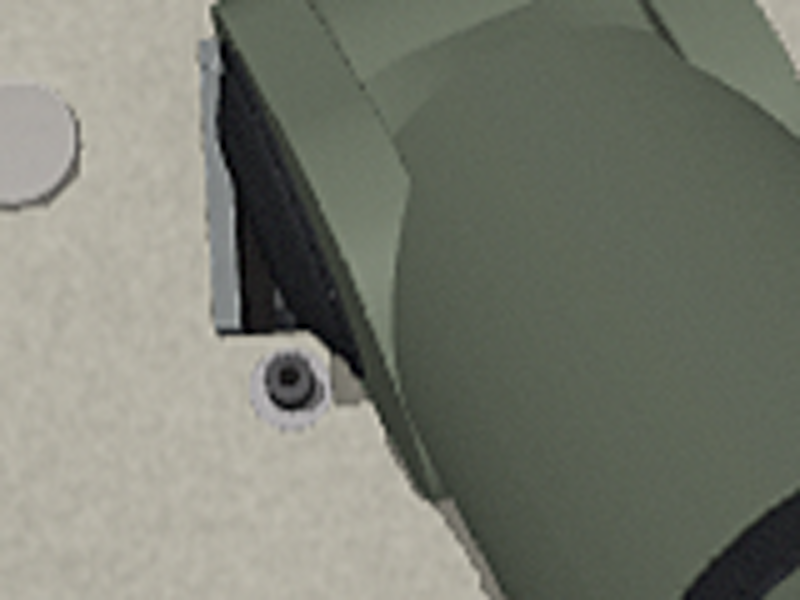

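View pics/s16.png

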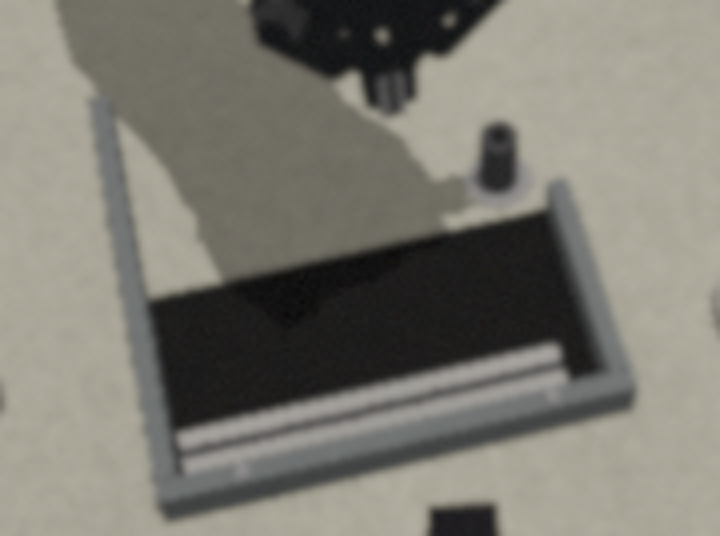

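The scene view shows the rail along the back wall. To be sure of end b, I also press on that side.

```bash
python3 -c "
from h import *
go(-70,-50,60,0);go(-60,-50,8,0)"
```

```text
go (-70, -50, 60, 0) {'x': 8.21, 'y': 5.14, 'z': 6.18, 'rx': -0.004, 'ry': 0.001, 'rz': 0.0}
go (-60, -50, 8, 0) {'x': 8.21, 'y': 10.35, 'z': 7.16, 'rx': -0.004, 'ry': 0.001, 'rz': 0.0}
```

{"fn": "arm_command", "kwargs": {
  "moves": [
    {"rx": 0, "ry": 0, "rz": 0, "x": 4, "y": 1, "z": 2, "gripper": -1},
    {"rx": 0, "ry": 0, "rz": 0, "x": 8, "y": 3, "z": 4, "gripper": -1},
    {"rx": 0, "ry": 0, "rz": 0, "x": 8.2, "y": 6, "z": 6, "gripper": -1},
    {"rx": 0, "ry": 0, "rz": 0, "x": 8.2, "y": 9, "z": 6.5, "gripper": -1},
    {"rx": 0, "ry": 0, "rz": 0, "x": 8.2, "y": 10.3, "z": 6.5, "gripper": -1}
  ]
}}

```text
clock: 12.97
position: [0.6109, -0.0495, 0.0006]
tool_rot: [-1.575, 0.0, -1.528]
force: [-1.2, 1.1, -0.6]
grip_width: -0.0
```

```bash
python3 -c "
from h import *
st();go(-34,-50,8,0)"
```

```text
t 12.97 bay [-67.6 -50.7] z 0.6 yaw [-1.575  0.    -1.528] F [-1.2  1.1 -0.6] w -0.000
go (-34, -50, 8, 0) {'x': -0.07, 'y': -0.75, 'z': 3.36, 'rx': 0.004, 'ry': -0.001, 'rz': -0.0}
```

{"fn": "arm_command", "kwargs": {
  "moves": [
    {"rx": 0, "ry": 0, "rz": 0, "x": 0, "y": -0.7, "z": 0.8, "gripper": -1},
    {"rx": 0, "ry": 0, "rz": 0, "x": 0, "y": -0.7, "z": 1.6, "gripper": -1},
    {"rx": 0, "ry": 0, "rz": 0, "x": 0, "y": -0.7, "z": 2.3, "gripper": -1},
    {"rx": 0, "ry": 0, "rz": 0, "x": 0, "y": -0.7, "z": 2.8, "gripper": -1},
    {"rx": 0, "ry": 0, "rz": 0, "x": 0, "y": -0.7, "z": 3.1, "gripper": -1}
  ]
}}

```text
clock: 13.38
position: [0.643, -0.0468, 0.0129]
tool_rot: [-1.57, 0.0, -1.527]
force: [-0.7, -0.3, -0.4]
grip_width: 0.0003
```

```bash
python3 -c "
from h import *
st();go(-34,-50,8,0)"
```

```text
t 13.38 bay [-35.4 -49.4] z 12.9 yaw [-1.57   0.    -1.527] F [-0.7 -0.3 -0.4] w 0.000
go (-34, -50, 8, 0) {'x': 0.06, 'y': 0.49, 'z': 0.14, 'rx': -0.001, 'ry': 0.001, 'rz': -0.0}
```

{"fn": "arm_command", "kwargs": {
  "moves": [
    {"rx": 0, "ry": 0, "rz": 0, "x": 0, "y": 0.5, "z": 0.1, "gripper": -1},
    {"rx": 0, "ry": 0, "rz": 0, "x": 0, "y": 0.5, "z": 0.3, "gripper": -1},
    {"rx": 0, "ry": 0, "rz": 0, "x": 0, "y": 0.5, "z": 0.4, "gripper": -1}
  ]
}}

```text
clock: 13.63
position: [0.6447, -0.047, 0.0069]
tool_rot: [-1.574, -0.0, -1.527]
force: [-10.7, 1.1, 2.3]
grip_width: -0.0003
```

```bash
python3 -c "
from h import *
st()"
```

```text
t 13.63 bay [-33.7 -49.7] z 6.9 yaw [-1.574 -0.    -1.527] F [-10.7   1.1   2.3] w -0.000
```

Both sides stop at the same x (-33.8 and -33.7 mm), so the rail is flush and parallel. I withdraw high and clear.

{"fn": "arm_command", "kwargs": {
  "moves": [
    {"rx": 0, "ry": 0, "rz": 0, "x": 0, "y": 0, "z": -1, "gripper": -1},
    {"rx": 0, "ry": 0, "rz": 0, "x": 0, "y": -1, "z": -3, "gripper": -1},
    {"rx": 0, "ry": 0, "rz": 0, "x": 0, "y": -5, "z": -4, "gripper": -1},
    {"rx": 0, "ry": 0, "rz": 0, "x": 0, "y": -9, "z": -5, "gripper": -1},
    {"rx": 0, "ry": 0, "rz": 0, "x": 0, "y": -13, "z": -6, "gripper": -1}
  ]
}}

```text
clock: 14.05
position: [0.585, -0.0495, 0.1388]
tool_rot: [-1.572, 0.0, -1.527]
force: [-0.5, -0.5, 0.6]
grip_width: -0.0001
```

{"fn": "arm_command", "kwargs": {
  "moves": [
    {"rx": 0, "ry": 0, "rz": 0, "x": 2, "y": -3, "z": -1, "gripper": -1},
    {"rx": 0, "ry": 0, "rz": 0, "x": 6, "y": -5, "z": -3, "gripper": -1},
    {"rx": 0, "ry": 0, "rz": 0, "x": 10, "y": -6, "z": -5, "gripper": -1},
    {"rx": 0, "ry": 0, "rz": 0, "x": 14, "y": -6, "z": -7, "gripper": -1},
    {"rx": 0, "ry": 0, "rz": 0, "x": 18, "y": -6, "z": -9, "gripper": -1}
  ]
}}

```text
clock: 14.47
position: [0.5104, -0.2193, 0.1986]
tool_rot: [-1.569, -0.001, -1.527]
force: [1.6, -1.1, -0.8]
grip_width: -0.0002
```

{"fn": "arm_command", "kwargs": {
  "moves": [
    {"rx": 0, "ry": 0, "rz": 0, "x": 4, "y": 0, "z": -1, "gripper": -1},
    {"rx": 0, "ry": 0, "rz": 0, "x": 8, "y": 0, "z": -2, "gripper": -1},
    {"rx": 0, "ry": 0, "rz": 0, "x": 12, "y": 0, "z": -4, "gripper": -1},
    {"rx": 0, "ry": 0, "rz": 0, "x": 16, "y": 0, "z": -6, "gripper": -1},
    {"rx": 0, "ry": 0, "rz": 0, "x": 20, "y": 0, "z": -8, "gripper": -1}
  ]
}}

```text
clock: 14.88
position: [0.4425, -0.4143, 0.1975]
tool_rot: [-1.571, -0.0, -1.527]
force: [1.1, 0.4, 0.1]
grip_width: 0.0001
```

```bash
python3 -c "
from h import *
st();look('pics/t17.png')
for n,z in (('pot',.05),('dish',.016),('block',.03)):
  for r in bot.spot_in(n,'top')[:2]:
    b=r['box'];print(n,r['p'],px2w('top',[((b[0]+b[2])/2,(b[1]+b[3])/2)],z)[0,:2].round(4))
"
```

```text
t 14.88 bay [-251.8 -407.8] z 197.5 yaw [-1.571 -0.    -1.527] F [1.1 0.4 0.1] w 0.000
rail p0.98 c [-160.  408.] size [ 48. 287.] ang 0.72 a [-226.  484.] b [-94. 333.]
rail p0.82 c [-14.  -8.] size [ 33. 200.] ang 0.01 a [-15.  92.] b [ -13. -108.]
rail p0.60 c [-400.  231.] size [ 25. 151.] ang -0.62 a [-343.  313.] b [-458.  150.]
pot 0.6 [ 0.6044 -0.2091]
dish 0.6 [0.6375 0.2109]
block 0.91 [0.7441 0.0257]
```

View pics/t17.png

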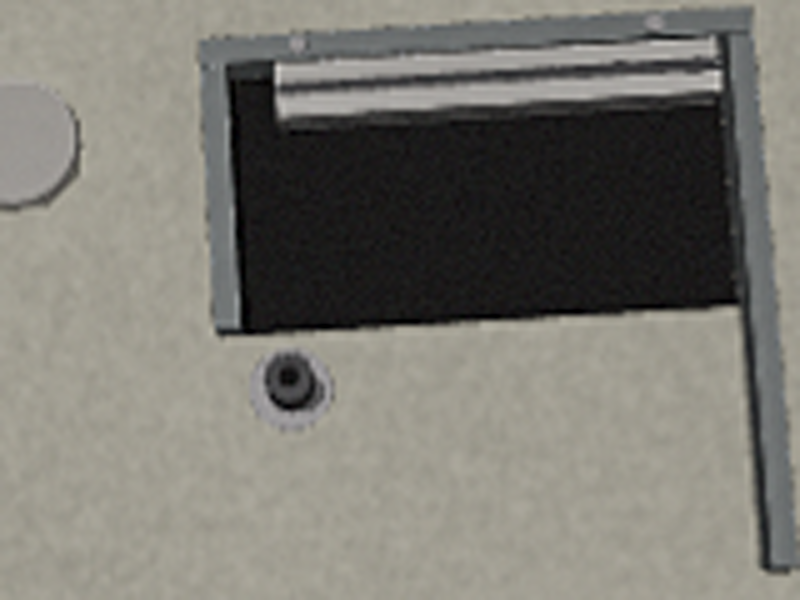

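The top view shows the rail flush along the back wall (crop (275,62)–(722,92)), centre (-14,-8) mm, angle 0.01 rad. The bystanders have not moved and the hand is clear.

```bash
python3 -c "
from workcell import bot
print(bot.job_done())"
```

```text
the job is handed in; nothing more can be done
None
```

The rail is parked along the bay's back wall and I handed the job in at about 15 s of the 61 s. `job_done` gave no verdict, so what follows rests on my own last checks.

**What I did:** all pushes were with shut fingertips.
1. I pushed the rail lengthwise clear of the post.
2. I pushed end b into the bay at a slant of up to 0.93 rad. Milestone 1 was met by measurement, with end b at x ≈ -72 mm.
3. I slid end b into the back corner by the long wall, then swung end a in past the post.
4. I pressed both halves against the back wall; the fingers stopped at the same depth, -33.8 and -33.7 mm.

**Last checks (top camera):**
- **Rail:** its centre was at about x -14 mm, y -8 mm in the bay frame, at an angle of about 0.01 rad.
- **Bystanders:** the dish and pot were within about 5 mm of their first positions. So was the block, whose first position I read from the picture by hand because the network missed it. That is roughly the detection error.
- **Hand:** it was high and well to the side.

**Small disagreements:**
- The rail mask came out 33 mm wide instead of 25, because part of the rail's front face was included.
- The two cameras disagreed by about 3 mm on the bay's position.

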